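Clamp a laminated rail in the bench press: snug plus two turns

ROBOT

A 6-joint arm with a two-finger parallel gripper is mounted at the origin on a cart in front of the work surface, level with it; the furniture and walls round the work are solid. World frame = base frame: x ahead of the robot, y to its left, z up, the work surface at z = 0. Lengths are in m, angles in degrees, forces in N, time in s.
With the tool pointing down it reaches from about 0.325 to 0.775 m from the base axis. Payload 9.3 kg.
Tool frame: the origin (TCP) lies at the very end of the fingers, on their centre line; the grasp point (between the pads) lies 19 mm behind it; z points along the fingers, y is the direction in which the jaws open and shut (so a half turn about z gives the same grasp; the last joint's range is limited). The gripper opens to 85 mm and grips with 20 to 120 N. Pads are 22 mm wide; open, the fingers measure 114 mm over their backs; the gripper's body (76 mm by 85 mm) begins 54 mm behind the grasp point. The pads swing forward as they close: fully open they stand 13 mm farther back than shut.
Start: joints at [61.73, 14.817, 1.232, 76.415, 0, 81.257], TCP at [0.184, 0.518, 0.231] pointing down, gripper open.
Joint ranges: [-174.27, 174.27], [-52.1, 104.24], [-59.71, 78.15], [-110.17, 111.67], [-87.03, 83.33], [-180, 180]. Speed limits (degrees/s): [127.2, 127.2, 159.86, 180, 180, 180].

INTERFACE

Orientations are given as a 3x3 rotation matrix whose columns are the frame's x, y, z axes.
In Python, from plant import arm gives the robot as it stands.
- The arm moves only by the tool play_rows, never from a script. Its argument "commands" is a list of rows, each a list of 4 numbers: the shift along the tool's x, y, z in mm, then the turn about the tool's z in degrees. A call has 1 to 12 rows; each row is the pose to reach, as a shift and turn from the pose measured when the call began, along the tool's axes at that moment; what a row does not reach only later rows make up. A row lasts 1/10 s, in which the tool goes at most 50 mm and 8.59 degrees, less where a joint would pass 70% of its speed; a pose out of reach is approached as far as the arm can. A call with a gripper value outside its range is refused whole. "hand" is the opening, from 0 (shut) to 1 (fully open), set as the call begins (left out, the last holds). The fingers move at their own pace and stop on an object; the grip force is fixed at half the most. Time passes only in rows, so rows that repeat a pose let the fingers close. It gives the time, the measured TCP pose, the force and the opening at its end, in the units of the state.
- arm.read_state(): the state, without advancing time (a new reading comes with each control period).
- arm.capture(name): name is "side" or "top" or "wrist"; returns (picture, depth): 480x640x3 uint8, red, green, blue; 480x640 float32, m along the optical axis (not along the pixel's ray), 0 where there is no reading.
- arm.get_calibration(name): a dict with "fov_y" (degrees; the focal length in pixels is half the picture's height over the tangent of half this angle, whatever the lens; pixels are square), "cx", "cy" (the principal point, pixels), "k1" (the pictures are not rectified: a ray, as slopes to the right and down, at radius r is drawn at 1 + k1 r^2 times it, then the intrinsics apply), "world_from_camera" (4x4, takes a point from camera to world coordinates). Camera axes: x right, y down, z forward; pixel columns grow to the right and rows downward; lengths in m; the calibration is good to about 2 mm. A picture is of the moment at which its call begins: read the wrist's pose just before it. get_calibration takes no time and is no camera call; for the wrist camera it gives the pose at the moment of the call.
- arm.hand_in(): hands the job in, once; it reports no verdict.
Trained networks look in the newest picture that a camera, given by its name, has taken for a name from the list of things; names that differ only in an ending like _2 or _b are one class to them, and where a whole thing is asked for, a point or a joint stands for the part that bears it (a point fixed in the world has none). Each returns a list of dicts, best first, with "p" (0 to 1); they miss things now and then, are a little off and sometimes report something else, mostly with a low value. They report only what shows in the picture. A call takes as long as a camera call.
- arm.look_for(camera, query): "pixel" ([column, row] in pixels, amid what is visible of it).
- arm.trace(camera, query): "pixels" (480x640 bool, what is visible of it) and "pixel" ([column, row] in pixels, amid what is visible of it).
- arm.landmark_of(camera, query): "pixel" ([column, row] in pixels: a listed point, or the origin of a listed thing).
The state is a dict: "clock": time; "joint_positions": joint angles; "joint_vel": joint speeds; "joint_efforts": joint torques, N m; "position": TCP position; "eef_rot": TCP orientation; "contact_force": force on the tool from outside, world axes, zero at the start; "torque": the same for the moment, N m; "finger_gap": finger opening in m.
Only numpy, scipy, OpenCV 4.12 (cv2) and the standard library are available. Lean on these libraries where they do the work, as an engineer would, in place of code of your own. Each camera call takes 0.05 s, during which the arm holds its last target.

TASK

Lay the three-layer wooden rail in the bench press: lengthways between the posts and under the pressure pad, flat on the bed board, in the middle and square, pushed in until its end meets the steel stop. Then wind the crank clockwise (seen from above) until you feel the sprung pad come to bear on the rail, and from that point give it exactly two full turns more, never beyond, to set the clamping pressure. Let go, and leave the jar of tacks and the tape measure where they stand.

Things in the scene. Friction and masses are not known exactly. Their poses are not given: they have to be found in the camera images.
- press: blue-grey screw press bolted down, base 155 x 190 x 30 mm. Two posts, 25 mm thick (foot collars 38 mm), 74 mm to either side of the crank axis; crosshead over them 56 mm deep, 146 to 205 mm up. Under it hangs the steel pressure pad, 70 (x) x 56 (y) mm, 8 to 18 mm above where the rail's top will be. Origin on the bench under the axis; x from the open front (at the robot's right) to the back, z up
- bed: wooden bed board in the press, 140 x 92 mm, from 80 mm in front of the crank axis to 60 mm behind it. Origin on its upper face below the crank axis, 41 to 46 mm above the bench (packing differs); axes as press. The steel end stop stands on its back end: front face at x = +45 mm, 70 mm wide, 20 mm high
- rail: wooden rail of three glued layers, light, darker, light; 200 x 44 x 30 mm (x, y, z), 0.11 to 0.23 kg, lying flat on the worktop to the right of the press. Origin at the middle of its underside, x along its length; the two ends are alike
- rail_end (a point): middle of the rail's end face on its +x side (the left end, nearer the press, as it lies at the start), 100 mm from the rail's middle, 15 mm above its underside; the handy one to put to the stop
- crank_axis (a point): point on the crank's upright axis at the height of the knob's middle, 250 mm above the bench. A clockwise turn (from above) lowers the screw 12 mm. The pad is carried on its end by a preloaded spring: once it bears it stands still and the crank goes harder. Turning takes about 7 N at the knob while the pad is free, 11.5 N as soon as it bears, 14 N two turns on; the crank stays where left
- crank_knob (a point): middle of the crank's black upright knob: 25 mm across, 53 mm high (219 to 272 mm above the bench), 65 mm from the crank axis. It spins freely on its pin, so it can be held without turning the hand. At the start it stands on the back half of its circle. The crank arm below is 18 mm wide, top at 217 mm; the hub at the axis is 40 mm across, top at 229 mm
- tack_jar: jar of tacks, 60 mm across, 82 mm high, standing on the worktop to the left of the press; origin at the middle of its underside; a bystander
- tape_measure: yellow and black tape measure, 65 x 71 x 65 mm, standing on the worktop to the right of the rail; origin at the middle of its underside; a bystander

How it is judged:
By the outcome, as a careful person would: the job done as asked, in the order asked, and still so for the second after the job is handed in, with the robot touching nothing.
It also fails if it takes over 72 s, if anything falls off the work surface, if the arm or the gripper's body presses on something with over 40 N, if the wrist force passes 120 N, or if a joint passes its speed limit or range.

## Working session

There is one attempt and no reset: what is moved stays moved. The work goes in short steps, Python scripts to look and compute and a tool call to move; the robot and the scene stay as the last step left them, time stands still between calls to the robot, and variables do not carry over. Pictures are saved under pics/ and viewed, and the job is handed in when it is done.

Besides the shell and the picture viewer there is one more tool, called after "Emit:" as name(argument=value, ...) on one line, values as JSON. play_rows: Moves the arm, as the interface text tells. Its arguments: {"type":"object","properties":{"commands":{"type":"array","items":{"type":"array","items":{"type":"number"}}},"hand":{"type":"number"}},"required":["commands"]}

```bash
ls; mkdir -p pics; cat > h.py <<'E'
import numpy as np, cv2
from plant import arm
def K(c):
    f=240/np.tan(np.radians(c['fov_y'])/2); return f
def ray(c,px):
    f=K(c); d=np.array([(px[0]-c['cx'])/f,(px[1]-c['cy'])/f]); u=d.copy()
    for _ in range(20): u=d/(1+c['k1']*(u@u))
    return np.array([u[0],u[1],1.])
def pt(c,px,depth):
    T=np.array(c['world_from_camera']); return T[:3,:3]@(ray(c,px)*depth)+T[:3,3]
def onz(c,px,z):
    T=np.array(c['world_from_camera']); d=T[:3,:3]@ray(c,px); return T[:3,3]+d*(z-T[2,3])/d[2]
def cloud(c,depth,mask=None):
    f=K(c); v,u=np.nonzero((depth>0)&(mask if mask is not None else True))
    d=np.stack([(u-c['cx'])/f,(v-c['cy'])/f],1); q=d.copy()
    for _ in range(20): q=d/(1+c['k1']*(q**2).sum(1,keepdims=True))
    z=depth[v,u]; P=np.c_[q*z[:,None],z]; T=np.array(c['world_from_camera'])
    return P@T[:3,:3].T+T[:3,3],u,v
def proj(c,P):
    T=np.array(c['world_from_camera']); p=T[:3,:3].T@(np.array(P)-T[:3,3]); d=p[:2]/p[2]; d=d*(1+c['k1']*(d@d)); return d*K(c)+[c['cx'],c['cy']]
def save(n,img): cv2.imwrite('pics/'+n,img[:,:,::-1])
def st():
    s=arm.read_state(); print('t',round(s['clock'],2),'pos',np.round(s['position'],4),'F',np.round(s['contact_force'],1),'gap',round(s['finger_gap'],4)); print(np.round(s['eef_rot'],3).tolist(),np.round(s['joint_positions'],1)); return s
E
python3 - <<'E'
from h import *
s=st()
for n in ['side','top']:
    im,d=arm.capture(n); save(n+'0.png',im); c=arm.get_calibration(n); np.savez('pics/'+n+'0.npz',im=im,d=d)
    print(n,c['fov_y'],c['k1'],np.round(c['world_from_camera'],3).tolist())
    for q in ['press','bed','rail','rail_end','crank_axis','crank_knob','tack_jar','tape_measure']:
        r=arm.landmark_of(n,q)
        for e in r[:2]:
            p=e['pixel'];print(q,round(e['p'],2),np.round(p,1), end=' ')
            a,b=int(round(p[0])),int(round(p[1]))
            if 0<=a<640 and 0<=b<480: print(np.round(pt(c,p,d[b,a]),3))
E
```

```text
pics
t 0.0 pos [0.1837 0.5181 0.2307] F [0.5 0.8 0.1] gap 0.0853
[[-0.942, 0.334, -0.001], [0.334, 0.942, -0.001], [0.0, -0.001, -1.0]] [61.7 14.8  1.2 76.4  0.  81.3]
side 43.056232130289125 0.04460018740827919 [[0.926, -0.24, 0.291, 0.084], [-0.377, -0.606, 0.7, -0.959], [0.008, -0.758, -0.652, 1.143], [0.0, 0.0, 0.0, 1.0]]
bed 0.77 [293. 257.] [0.498 0.196 0.044]
rail 0.76 [329.8 329.2] [ 0.494 -0.067  0.03 ]
crank_axis 0.56 [291.  195.6] [0.587 0.448 0.054]
crank_knob 0.71 [303.8 181.6] [0.546 0.236 0.253]
tack_jar 0.63 [250.  223.3] [0.439 0.395 0.03 ]
tape_measure 0.87 [405.9 386. ] [ 0.585 -0.282  0.032]
top 56.135884479401795 -0.04092717525575261 [[0.463, -0.794, 0.394, 0.14], [-0.886, -0.42, 0.194, -0.082], [0.011, -0.439, -0.898, 1.067], [0.0, 0.0, 0.0, 1.0]]
press 0.91 [284.  268.2] [0.476 0.173 0.086]
bed 0.81 [280.2 261.8] [0.482 0.186 0.097]
rail 0.73 [370.6 311.1] [ 0.495 -0.05   0.03 ]
rail_end 0.93 [334.  282.5] [0.52  0.06  0.029]
crank_knob 0.67 [264.1 199.3] [0.539 0.247 0.248]
tack_jar 0.91 [195.8 246.5] [0.432 0.401 0.063]
tape_measure 0.81 [463.3 319.6] [ 0.565 -0.251  0.063]
```

View pics/side0.png

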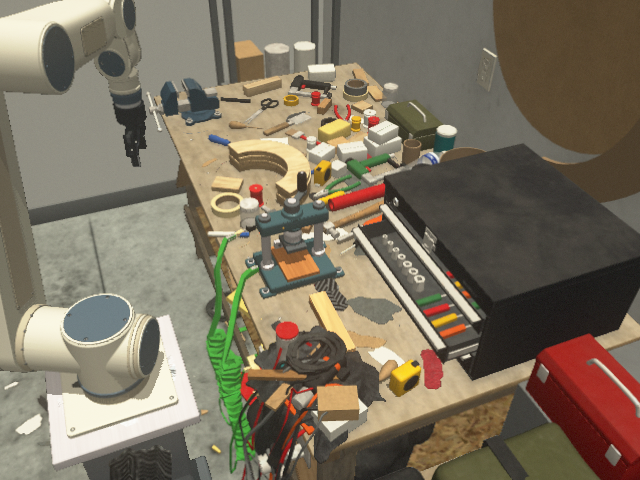

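View pics/top0.png

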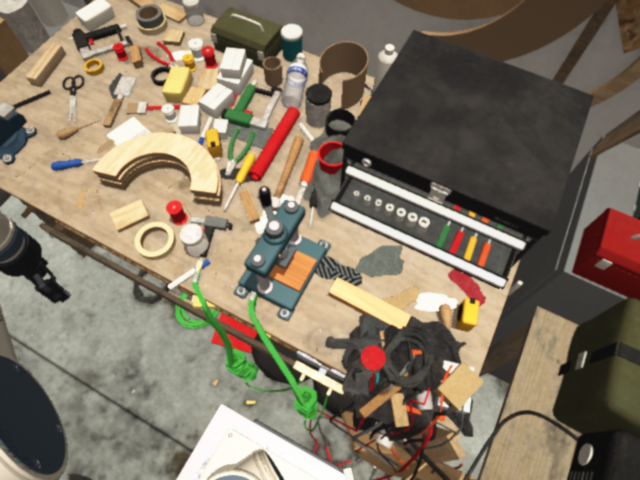

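```bash
python3 - <<'E'
from h import *
s=arm.read_state(); print(s['clock'])
for n in ['side','top']:
    im,d=arm.capture(n); c=arm.get_calibration(n)
    big=cv2.resize(im[150:360,200:440],None,fx=3,fy=3,interpolation=cv2.INTER_CUBIC); save(n+'1.png',big)
    for q in ['rail','bed','press','crank_knob']:
        r=arm.trace(n,q)
        if not r: print(n,q,'none'); continue
        m=r[0]['pixels']; P,u,v=cloud(c,d,cv2.erode(m.astype(np.uint8),np.ones((3,3)))>0 if q!='crank_knob' else m)
        print(n,q,round(r[0]['p'],2),len(P),np.round(np.percentile(P,[5,50,95],axis=0),3).tolist())
        if q=='rail': P=P[P[:,2]>0.024]
        if q=='bed': P=P[abs(P[:,2]-.044)<.012]
        if q in('rail','bed'):
            z=np.median(P[:,2]); 
            rect=cv2.minAreaRect((P[:,:2]*1000).astype(np.float32)); print('  z',round(z,4),rect)
        np.save(f'pics/{n}_{q}.npy',P)
E
```

```text
0.9
side rail 0.87 869 [[0.488, -0.121, 0.022], [0.51, -0.025, 0.031], [0.526, 0.048, 0.035]]
  z 0.0313 ((507.4151306152344, -40.592430114746094), (203.20777893066406, 43.11878967285156), 89.12444305419922)
side bed 0.81 920 [[0.458, 0.125, 0.039], [0.489, 0.172, 0.043], [0.535, 0.245, 0.048]]
  z 0.0433 ((498.0714111328125, 186.91456604003906), (135.23509216308594, 88.9752426147461), 88.82405853271484)
side press 0.96 4039 [[0.408, 0.119, 0.017], [0.493, 0.183, 0.115], [0.582, 0.243, 0.226]]
side crank_knob none
top rail 0.77 1401 [[0.491, -0.123, 0.021], [0.509, -0.034, 0.029], [0.529, 0.049, 0.032]]
  z 0.0292 ((510.6225280761719, -38.212364196777344), (194.54098510742188, 43.87294387817383), 88.65196228027344)
top bed 0.88 811 [[0.461, 0.131, 0.038], [0.491, 0.158, 0.041], [0.541, 0.198, 0.044]]
  z 0.041 ((502.7019348144531, 167.3791046142578), (90.69097900390625, 81.56874084472656), 0.265247642993927)
top press 0.94 4397 [[0.409, 0.129, 0.018], [0.48, 0.192, 0.171], [0.583, 0.252, 0.226]]
top crank_knob 0.65 178 [[0.537, 0.24, 0.231], [0.542, 0.248, 0.263], [0.553, 0.259, 0.272]]
```

```bash
python3 - <<'E'
import cv2
for n in ['side','top']: print(cv2.imread(f'pics/{n}1.png').shape)
E
```

```text
(630, 720, 3)
(630, 720, 3)
```

View pics/side1.png

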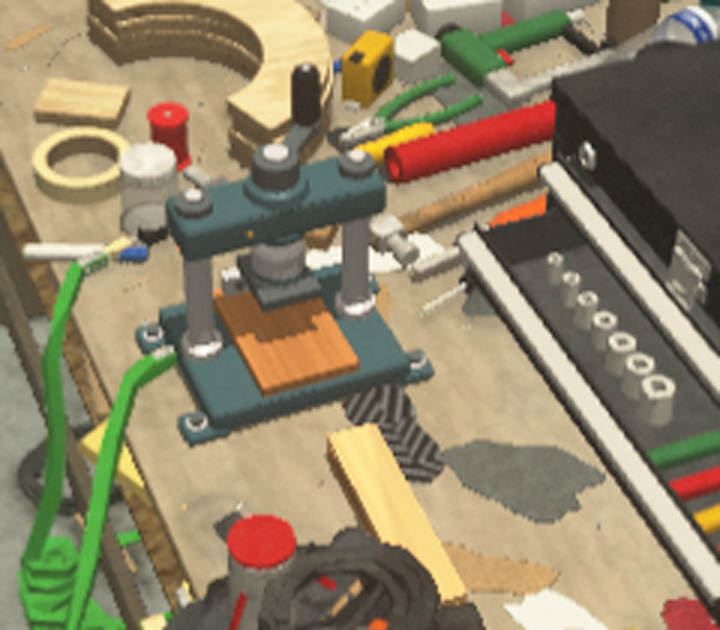

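View pics/top1.png

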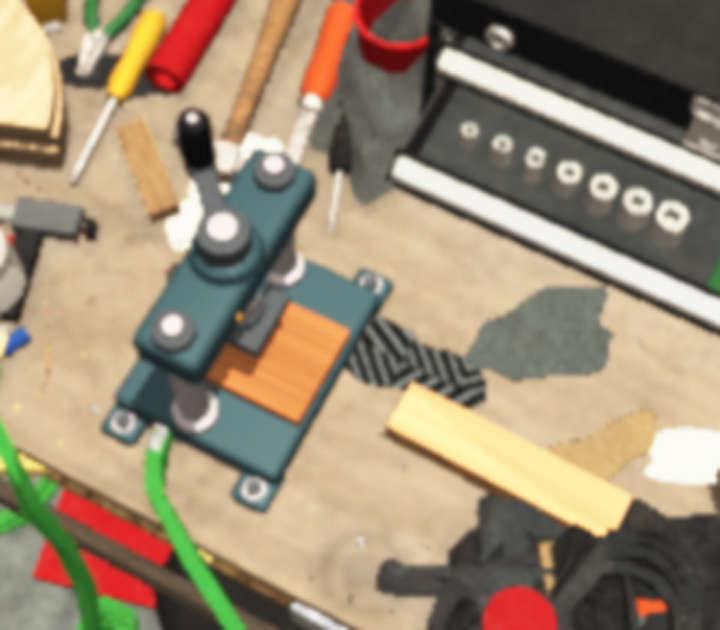

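```bash
cat >> h.py <<'E'
def go(target,yaw=None):
    """shift in tool axes mm and turn deg for tool-down; yaw=world angle of tool y"""
    s=arm.read_state(); R=np.array(s['eef_rot']); d=R.T@(np.array(target)-s['position'])*1000
    cur=np.degrees(np.arctan2(R[1,1],R[0,1])); t=0 if yaw is None else -((yaw-cur+180)%360-180)
    print('shift',np.round(d,1),'turn',round(t,2),'cur yaw',round(cur,2)); return d,t
E
python3 - <<'E'
from h import *
go((0.40,0.30,0.36),0); go((0.42,-0.04,0.33),0)
z=np.load('pics/top0.npz'); c=arm.get_calibration('top'); P,u,v=cloud(c,z['d'])
hub=P[(P[:,2]>.222)&(P[:,2]<.240)&(abs(P[:,0]-.5)<.03)&(abs(P[:,1]-.2)<.04)]
print('hub',len(hub),hub.min(0),hub.max(0),np.median(hub,0))
# height map around rail
for y in np.arange(.12,-.3,-.03):
    print(round(y,2),[int(1000*np.max(P[(abs(P[:,0]-x)<.015)&(abs(P[:,1]-y)<.015)][:,2],initial=0)) for x in np.arange(.33,.7,.03)])
w=arm.get_calibration('wrist'); s=arm.read_state(); T=np.eye(4);T[:3,:3]=s['eef_rot'];T[:3,3]=s['position']
print(w['fov_y'],w['k1'],np.round(np.linalg.inv(T)@w['world_from_camera'],3))
E
```

```text
shift [-276.7 -133.6 -128.7] turn 70.47 cur yaw 70.47
shift [-409.2 -447.3  -98.7] turn 70.47 cur yaw 70.47
hub 215 [0.48387183 0.18682825 0.22201394] [0.52173226 0.2237072  0.231264  ] [0.50151652 0.20436761 0.22480354]
0.12 [7, 3, 23, 33, 43, 45, 44, 46, 33, 31, 143, 151, 98]
0.09 [2, 4, 4, 5, 5, 4, 3, 5, 5, 5, 142, 152, 96]
0.06 [2, 3, 4, 5, 5, 31, 33, 33, 4, 4, 141, 152, 97]
0.03 [2, 4, 22, 3, 3, 35, 34, 35, 5, 6, 139, 152, 96]
0.0 [4, 24, 36, 6, 3, 34, 33, 33, 4, 6, 143, 152, 95]
-0.03 [4, 14, 35, 35, 23, 34, 33, 33, 4, 4, 140, 152, 96]
-0.06 [57, 117, 114, 34, 27, 32, 33, 33, 5, 4, 142, 151, 96]
-0.09 [61, 120, 119, 97, 34, 38, 35, 32, 5, 4, 145, 151, 96]
-0.12 [60, 119, 120, 105, 106, 104, 34, 32, 6, 6, 141, 154, 115]
-0.15 [60, 105, 103, 89, 104, 107, 32, 28, 6, 6, 141, 152, 114]
-0.18 [56, 104, 100, 92, 105, 107, 27, 26, 19, 19, 142, 153, 115]
-0.21 [70, 102, 104, 104, 104, 105, 40, 27, 35, 32, 142, 151, 114]
-0.24 [74, 89, 94, 91, 68, 69, 48, 26, 64, 65, 144, 154, 115]
-0.27 [77, 94, 95, 96, 97, 54, 27, 18, 64, 66, 141, 152, 95]
65.8842588529423 -0.001345636304111085 [[ 0.001 -0.954 -0.3    0.076]
 [ 1.     0.     0.001  0.001]
 [-0.    -0.3    0.954 -0.142]
 [ 0.     0.     0.     1.   ]]
```

```bash
python3 - <<'E'
from h import *
go((0.25,0.45,0.36),180);go((0.36,0.25,0.36),180); go((0.48,-0.08,0.33),180)
E
```

```text
shift [ -85.2  -42.3 -128.7] turn -109.53 cur yaw 70.47
shift [-255.7 -194.  -128.7] turn -109.53 cur yaw 70.47
shift [-479.1 -465.   -98.7] turn -109.53 cur yaw 70.47
```

Emit:
play_rows(commands=[[-10, -10, -45, -8.5], [-30, -20, -90, -17], [-60, -40, -128, -25], [-100, -60, -128, -34], [-130, -95, -128, -42], [-160, -125, -128, -51], [-195, -150, -128, -59], [-225, -180, -128, -68], [-255, -210, -125, -76], [-290, -245, -120, -85], [-320, -280, -115, -93], [-350, -315, -110, -102]], hand=1)

```text
clock: 2.6
position: [0.3987, 0.1305, 0.3444]
eef_rot: [[-0.318, -0.948, 0.001], [-0.948, 0.318, 0.0], [-0.0, -0.001, -1.0]]
contact_force: [1.7, 0.8, 0.3]
finger_gap: 0.0855
```

```bash
python3 - <<'E'
from h import *
st(); go((0.48,-0.10,0.33),180)
E
```

```text
t 2.6 pos [0.3987 0.1305 0.3444] F [1.7 0.8 0.3] gap 0.0855
[[-0.318, -0.948, 0.001], [-0.948, 0.318, 0.0], [-0.0, -0.001, -1.0]] [  6.6   1.2   1.1  89.9   0.  -64.8]
shift [ 192.6 -150.5   14.5] turn -18.57 cur yaw 161.43
```

Emit:
play_rows(commands=[[38, -30, 3, -6], [76, -60, 6, -12], [115, -90, 9, -18.5], [154, -120, 12, -18.5], [192.5, -150.5, 14.5, -18.5], [192.5, -150.5, 14.5, -18.5]])

```text
clock: 3.2
position: [0.4813, -0.1048, 0.3283]
eef_rot: [[-0.006, -1.0, -0.001], [-1.0, 0.006, -0.0], [0.0, 0.001, -1.0]]
contact_force: [-0.4, 0.3, -0.4]
finger_gap: 0.0853
```

```bash
python3 - <<'E'
from h import *
st(); c=arm.get_calibration('wrist'); im,d=arm.capture('wrist'); save('w1.png',im); np.savez('pics/w1.npz',im=im,d=d,c=np.array(c,dtype=object))
for q in ['rail','rail_end','bed','press']:
    for e in arm.landmark_of('wrist',q)[:1]:
        p=e['pixel'];a,b=int(p[0]),int(p[1]); print(q,round(e['p'],2),np.round(p),np.round(pt(c,p,d[b,a]),4))
E
```

```text
t 3.2 pos [ 0.4813 -0.1048  0.3283] F [-0.4  0.3 -0.4] gap 0.0853
[[-0.006, -1.0, -0.001], [-1.0, 0.006, -0.0], [0.0, 0.001, -1.0]] [ -22.     8.6    7.1   88.6   -0.  -111.7]
rail 0.9 [300. 233.] [ 0.5099 -0.0449  0.0297]
rail_end 0.74 [304. 305.] [0.5071 0.0549 0.0294]
bed 0.77 [307. 404.] [0.5047 0.2048 0.0407]
```

View pics/w1.png

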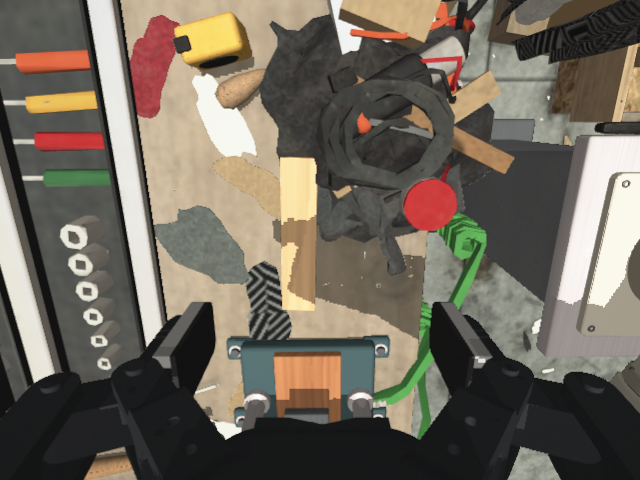

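```bash
cat > rail.py <<'E'
from h import *
def fit(c,im,d,n='wrist',q='rail',zlo=.02,zhi=.04):
    r=arm.trace(n,q); m=r[0]['pixels']; P,u,v=cloud(c,d,m); ok=(P[:,2]>zlo)&(P[:,2]<zhi); P=P[ok]
    z=np.median(P[:,2]); ok=abs(P[:,2]-z)<.004; P=P[ok]
    rect=cv2.minAreaRect((P[:,:2]*1000).astype(np.float32)); return P,z,rect,r[0]['p'],m
E
python3 - <<'E'
from rail import *
z=np.load('pics/w1.npz',allow_pickle=True); c=z['c'].item(); d=z['d'];im=z['im']
P,zz,rect,p,m=fit(c,im,d); print('rail',p,zz,rect)
# robust axis: per-slice edges
for y in np.arange(-.13,.06,.02):
    S=P[abs(P[:,1]-y)<.006]; print(round(y,2),len(S),np.round(np.percentile(S[:,0],[1,99]),4) if len(S) else '')
print(np.percentile(P[:,1],[0.3,99.7]))
P2,zz,rect,p,m=fit(c,im,d,q='bed',zlo=.034,zhi=.052); print('bed',p,zz,rect)
for y in np.arange(.13,.2,.01):
    S=P2[abs(P2[:,1]-y)<.005]; print(round(y,2),len(S),np.round(np.percentile(S[:,0],[1,99]),4) if len(S) else '')
print(np.percentile(P2[:,1],[.3,99.7]))
A,u,v=cloud(c,d)
print('table z',np.median(A[(abs(A[:,0]-.56)<.01)&(abs(A[:,1]-0)<.03)][:,2]))
for y in np.arange(.0,-.16,-.01):
    print(round(y,2),[int(1000*np.max(A[(abs(A[:,0]-x)<.005)&(abs(A[:,1]-y)<.005)][:,2],initial=0)) for x in np.arange(.40,.60,.01)])
E
```

```text
rail 0.67 0.0294018550170749 ((512.2875366210938, -37.3348388671875), (200.7353515625, 44.5451774597168), 88.02684783935547)
-0.13 380 [0.4886 0.5309]
-0.11 372 [0.4887 0.5318]
-0.09 368 [0.489  0.5325]
-0.07 337 [0.4904 0.5329]
-0.05 330 [0.4907 0.5329]
-0.03 317 [0.4909 0.5337]
-0.01 299 [0.4911 0.5345]
0.01 292 [0.4926 0.5353]
0.03 295 [0.4928 0.5361]
0.05 271 [0.4931 0.5353]
[-0.1362151   0.06155648]
bed 0.77 0.04090667709330953 ((503.85986328125, 180.966796875), (91.78746795654297, 112.57402801513672), 0.5154755711555481)
0.13 497 [0.4585 0.5494]
0.14 421 [0.4585 0.5486]
0.15 410 [0.4584 0.5489]
0.16 393 [0.4583 0.5478]
0.17 394 [0.4582 0.5472]
0.18 394 [0.458  0.5489]
0.19 373 [0.458  0.5481]
0.2 388 [0.4579 0.5484]
[0.12519988 0.23465125]
table z 3.557135903647923e-05
0.0 [32, 1, 1, 1, 1, 1, 1, 1, 1, 30, 31, 31, 31, 31, 2, 1, 1, 1, 1, 2]
-0.01 [32, 1, 0, 1, 1, 1, 1, 0, 1, 31, 31, 31, 31, 31, 1, 1, 1, 0, 2, 2]
-0.02 [32, 32, 1, 1, 1, 1, 1, 1, 0, 31, 31, 31, 31, 31, 1, 0, 1, 1, 0, 2]
-0.03 [32, 33, 14, 12, 12, 11, 19, 20, 21, 30, 31, 31, 31, 31, 1, 2, 1, 1, 1, 1]
-0.04 [30, 31, 
[... 334 characters left out ...]
8, 20, 17, 18, 18, 32, 31, 31, 31, 30, 3, 2, 2, 2, 1, 0]
-0.09 [116, 29, 400, 398, 400, 25, 26, 25, 16, 30, 31, 31, 368, 399, 399, 390, 3, 3, 3, 1]
-0.1 [118, 402, 402, 398, 408, 408, 31, 40, 41, 31, 31, 30, 408, 403, 402, 402, 3, 2, 3, 3]
-0.11 [117, 407, 416, 398, 410, 409, 410, 416, 416, 416, 415, 31, 409, 403, 416, 411, 3, 3, 3, 3]
-0.12 [115, 408, 418, 398, 410, 421, 424, 424, 417, 424, 424, 422, 415, 403, 418, 414, 402, 2, 2, 3]
-0.13 [102, 101, 102, 102, 103, 103, 104, 424, 103, 36, 424, 32, 31, 31, 0, 0, 0, 1, 3, 3]
-0.14 [94, 48, 46, 96, 98, 101, 104, 104, 104, 36, 30, 30, 30, 30, 19, 1, 1, 2, 2, 3]
-0.15 [58, 50, 53, 56, 92, 97, 102, 104, 105, 36, 31, 27, 23, 21, 18, 0, 2, 2, 3, 3]
```

```bash
python3 - <<'E'
from h import *
st(); go((0.513,0.0,0.33),178.5);go((0.513,0.0,0.06),178.5); go((0.513,0.0,0.002),178.5)
E
```

```text
t 3.55 pos [ 0.4798 -0.0988  0.3305] F [-0.2  0.3  0.4] gap 0.0852
[[0.001, -1.0, 0.001], [-1.0, -0.001, -0.0], [0.0, -0.001, -1.0]] [ -21.5    8.2    6.9   88.7    0.  -111.5]
shift [-98.7 -33.2   0.5] turn 1.53 cur yaw -179.97
shift [-98.8 -32.8 270.5] turn 1.53 cur yaw -179.97
shift [-98.8 -32.7 328.5] turn 1.53 cur yaw -179.97
```

Emit:
play_rows(commands=[[-40, -15, 40, 1.5], [-80, -30, 90, 1.5], [-98.5, -33, 140, 1.5], [-98.5, -33, 190, 1.5], [-98.5, -33, 235, 1.5], [-98.5, -33, 270, 1.5], [-98.5, -33, 270, 1.5], [-98.5, -33, 270, 1.5]])

```text
clock: 4.35
position: [0.5128, 0.0004, 0.061]
eef_rot: [[-0.024, -1.0, 0.0], [-1.0, 0.024, 0.0], [-0.0, -0.0, -1.0]]
contact_force: [0.0, -0.6, 0.5]
finger_gap: 0.0854
```

```bash
python3 - <<'E'
from h import *
st(); go((0.513,0.0,0.002),178.5)
c=arm.get_calibration('wrist'); im,d=arm.capture('wrist'); save('w2.png',im)
E
```

```text
t 4.35 pos [5.128e-01 4.000e-04 6.100e-02] F [ 0.  -0.6  0.5] gap 0.0854
[[-0.024, -1.0, 0.0], [-1.0, 0.024, 0.0], [-0.0, -0.0, -1.0]] [ -9.3  17.7 -21.2  51.1   0.  -97.9]
shift [ 0.4 -0.2 59. ] turn 0.1 cur yaw 178.6
```

View pics/w2.png

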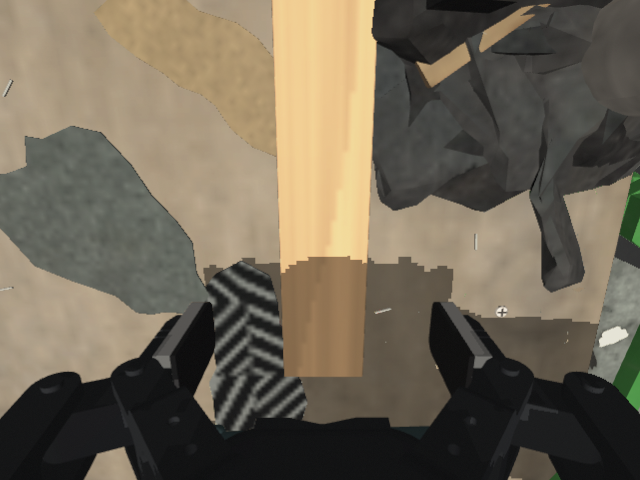

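Emit:
play_rows(commands=[[0.4, 0, 25, 0], [0.4, 0, 45, 0], [0.4, 0, 55, 0], [0.4, 0, 58, 0], [0.4, 0, 58.5, 0], [0.4, 0, 58.5, 0]])

```text
clock: 5.0
position: [0.515, -0.0006, 0.0051]
eef_rot: [[-0.025, -1.0, 0.005], [-1.0, 0.025, -0.001], [0.001, -0.005, -1.0]]
contact_force: [-0.1, 0.4, 0.4]
finger_gap: 0.0856
```

Emit:
play_rows(commands=[[0, 0, 0, 0], [0, 0, 0, 0], [0, 0, 0, 0], [0, 0, 0, 0], [0, 0, 0, 0], [0, 0, 0, 0], [0, 0, 0, 0], [0, 0, 0, 0]], hand=0)

```text
clock: 5.8
position: [0.5151, -0.0006, 0.0057]
eef_rot: [[-0.025, -1.0, 0.005], [-1.0, 0.025, -0.001], [0.001, -0.005, -1.0]]
contact_force: [-1.7, 0.3, 7.3]
finger_gap: 0.0429
```

```bash
python3 - <<'E'
from h import *
st(); go((0.545,0.037,0.03),180)
E
```

```text
t 5.8 pos [ 0.5151 -0.0006  0.0057] F [-1.7  0.3  7.3] gap 0.0429
[[-0.025, -1.0, 0.005], [-1.0, 0.025, -0.001], [0.001, -0.005, -1.0]] [ -9.4  21.3 -25.5  42.9   0.  -98. ]
shift [-38.3 -29.1 -24.2] turn -1.44 cur yaw 178.56
```

Emit:
play_rows(commands=[[0, 0, -15, 0], [0, 0, -25, 0], [-12, -10, -25, -1.4], [-26, -20, -25, -1.4], [-38, -29, -25, -1.4], [-38, -29, -25, -1.4], [-38, -29, -15, -1.4], [-38, -29, -6, -1.4], [-38, -29, -2, -1.4], [-38, -29, 0, -1.4], [-38, -29, 0, -1.4]])

```text
clock: 6.9
position: [0.5444, 0.0364, 0.0057]
eef_rot: [[-0.001, -1.0, 0.005], [-1.0, 0.001, -0.001], [0.001, -0.005, -1.0]]
contact_force: [-2.2, 0.2, 1.1]
finger_gap: 0.043
```

Emit:
play_rows(commands=[[0, 0, 0, 0], [0, 0, 0, 0], [0, 0, -2, 0], [0, 0, -20, 0], [0, 0, -60, 0], [30, 0, -60, 0], [70, 0, -60, 0], [75, 0, -60, 0], [75, 0, -60, 0]], hand=0.75)

```text
clock: 7.8
position: [0.5441, -0.0396, 0.0659]
eef_rot: [[-0.003, -1.0, 0.005], [-1.0, 0.003, -0.001], [0.001, -0.005, -1.0]]
contact_force: [0.1, 1.1, 0.4]
finger_gap: 0.0639
```

```bash
python3 - <<'E'
from rail import *
st(); c=arm.get_calibration('wrist'); im,d=arm.capture('wrist'); save('w3.png',im); np.savez('pics/w3.npz',im=im,d=d,c=np.array(c,dtype=object))
P,zz,rect,p,m=fit(c,im,d); print('rail',p,zz,rect)
for y in np.arange(-.13,.12,.02):
    S=P[abs(P[:,1]-y)<.006]; print(round(y,2),len(S),np.round(np.percentile(S[:,0],[1,99]),4) if len(S) else '')
E
```

```text
t 7.8 pos [ 0.5441 -0.0396  0.0659] F [0.1 1.1 0.4] gap 0.0639
[[-0.003, -1.0, 0.005], [-1.0, 0.003, -0.001], [0.001, -0.005, -1.0]] [ -13.    20.   -16.7   53.     0.  -102.8]
rail 0.59 0.029287926669427103 ((544.4556884765625, -21.074073791503906), (160.42372131347656, 44.09380340576172), 89.1722412109375)
-0.13 0 
-0.11 0 
-0.09 2253 [0.5219 0.5641]
-0.07 2016 [0.5225 0.5644]
-0.05 1863 [0.5229 0.5654]
-0.03 1693 [0.5228 0.5656]
-0.01 1547 [0.5237 0.5662]
0.01 1404 [0.5238 0.5659]
0.03 1288 [0.5243 0.5664]
0.05 1124 [0.5247 0.5665]
0.07 0 
0.09 0 
0.11 0
```

View pics/w3.png

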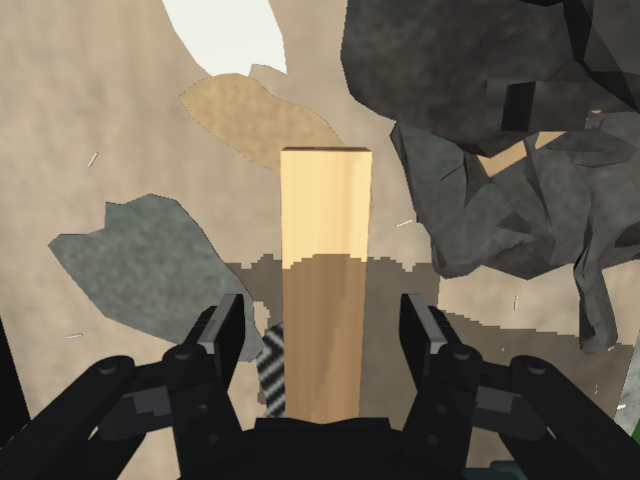

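```bash
python3 - <<'E'
from rail import *
z=np.load('pics/w3.npz',allow_pickle=True); c=z['c'].item(); d=z['d']
A,u,v=cloud(c,d)
for y in np.arange(.0,-.11,-.01):
    print(round(y,2),[int(1000*np.max(A[(abs(A[:,0]-x)<.005)&(abs(A[:,1]-y)<.005)][:,2],initial=0)) for x in np.arange(.46,.62,.01)])
P,zz,rect,p,m=fit(c,d,d); print(P[:,1].min())
E
```

```text
0.0 [1, 0, 0, 0, 0, 0, 30, 30, 30, 30, 30, 30, 1, 2, 0, 0]
-0.01 [0, 0, 0, 0, 0, 0, 31, 31, 30, 31, 30, 30, 1, 2, 2, 2]
-0.02 [1, 1, 0, 1, 0, 1, 30, 30, 31, 31, 31, 30, 1, 1, 2, 2]
-0.03 [18, 20, 133, 141, 128, 140, 30, 30, 31, 31, 30, 30, 140, 128, 141, 133]
-0.04 [25, 28, 128, 150, 127, 142, 30, 31, 31, 31, 31, 30, 142, 127, 150, 127]
-0.05 [25, 27, 154, 156, 128, 148, 157, 154, 155, 155, 154, 157, 146, 127, 156, 154]
-0.06 [22, 24, 27, 27, 1, 148, 161, 162, 31, 161, 162, 161, 146, 1, 1, 1]
-0.07 [19, 20, 23, 24, 21, 1, 30, 30, 31, 31, 31, 30, 1, 1, 1, 1]
-0.08 [17, 18, 19, 21, 21, 1, 31, 31, 30, 31, 31, 29, 1, 1, 1, 1]
-0.09 [26, 26, 16, 16, 18, 1, 30, 31, 31, 30, 31, 30, 3, 2, 1, 1]
-0.1 [34, 40, 42, 15, 15, 14, 30, 31, 30, 31, 31, 27, 2, 2, 2, 1]
-0.10157140262986832
```

Emit:
play_rows(commands=[[-6, 0, 0, 0], [-6, 0, 15, 0], [-6, 0, 35, 0], [-6, 0, 50, 0], [-6, 0, 58, 0], [-6, 0, 61, 0], [-6, 0, 61, 0]], hand=0.65)

```text
clock: 8.65
position: [0.5442, -0.0313, 0.0047]
eef_rot: [[-0.0, -1.0, 0.004], [-1.0, 0.0, -0.0], [0.0, -0.004, -1.0]]
contact_force: [-0.4, -0.5, -0.1]
finger_gap: 0.0554
```

Emit:
play_rows(commands=[[0, 0, 0, 0], [0, 0, 0, 0], [0, 0, 0, 0], [0, 0, 0, 0], [0, 0, 0, 0], [0, 0, -40, 0], [0, 0, -80, 0], [0, 0, -110, 0], [0, 0, -110, 0]], hand=0)

```text
clock: 9.55
position: [0.5458, -0.0317, 0.1189]
eef_rot: [[-0.0, -1.0, 0.011], [-1.0, 0.0, -0.002], [0.002, -0.011, -1.0]]
contact_force: [0.4, 0.5, -1.6]
finger_gap: 0.0428
```

```bash
python3 - <<'E'
from rail import *
st()
for n in ['side','top','wrist']:
    c=arm.get_calibration(n); im,d=arm.capture(n); np.savez(f'pics/{n}4.npz',im=im,d=d,c=np.array(c,dtype=object))
    save(n+'4.png',im if n=='wrist' else cv2.resize(im[150:360,200:440],None,fx=2.8,fy=2.8,interpolation=cv2.INTER_CUBIC))
E
```

```text
t 9.55 pos [ 0.5458 -0.0317  0.1189] F [ 0.4  0.5 -1.6] gap 0.0428
[[-0.0, -1.0, 0.011], [-1.0, 0.0, -0.002], [0.002, -0.011, -1.0]] [ -12.1   17.4  -12.1   59.9    0.  -102.1]
```

View pics/wrist4.png

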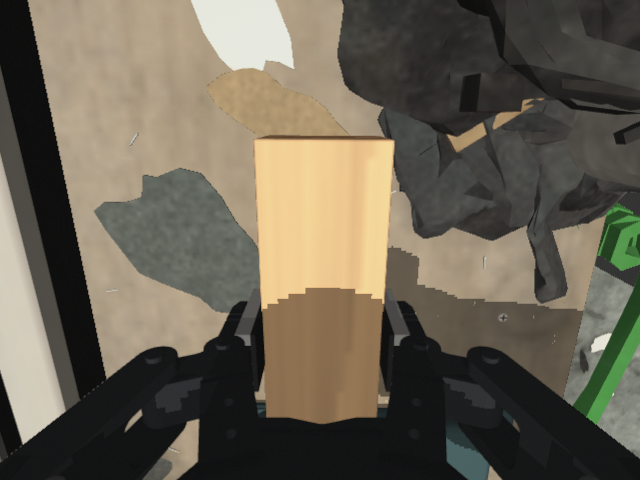

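View pics/side4.png

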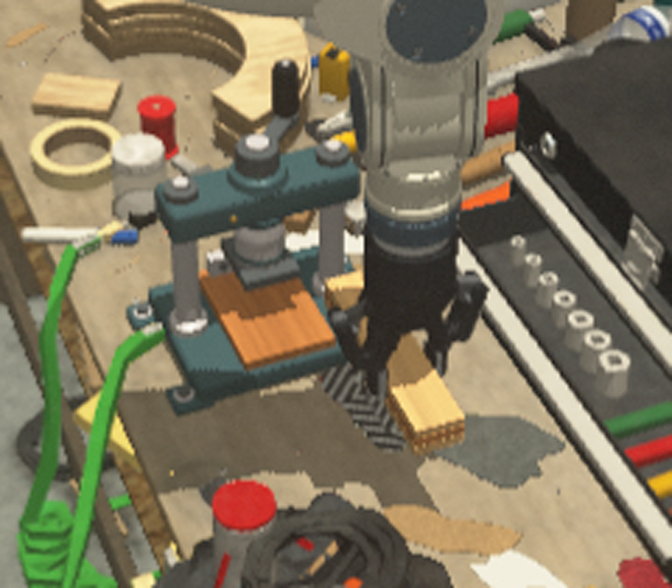

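```bash
cat > bed.py <<'E'
from h import *
import sys
zb=.0415
for n,f in [('side','side4'),('top','top4'),('wrist','w1')]:
    z=np.load(f'pics/{f}.npz',allow_pickle=True); c=z['c'].item(); im=z['im']; d=z['d']
    hsv=cv2.cvtColor(im,cv2.COLOR_RGB2HSV)
    # orange bed in world window
    A,u,v=cloud(c,d); ok=(abs(A[:,2]-zb)<.008)&(A[:,0]>.43)&(A[:,0]<.57)&(A[:,1]>.11)&(A[:,1]<.27)
    m=np.zeros(d.shape,np.uint8); m[v[ok],u[ok]]=1
    col=((hsv[...,0]<18)&(hsv[...,1]>110)).astype(np.uint8); m&=col
    nl,lab,stt,_=cv2.connectedComponentsWithStats(m); k=1+np.argmax(stt[1:,4]); m=(lab==k)
    V,U=np.nonzero(m); 
    P=np.array([onz(c,(a,b),zb)[:2] for a,b in zip(U,V)])
    px=np.sqrt(1) 
    res=[]
    for side in (-1,1):
        pts=[]
        for y in np.arange(P[:,1].min()+.008,P[:,1].min()+.066,.004):
            S=P[abs(P[:,1]-y)<.0025]
            if len(S)>5: pts.append((y,S[:,0].max() if side>0 else S[:,0].min()))
        pts=np.array(pts); k=np.polyfit(pts[:,0],pts[:,1],1); r=pts[:,1]-np.polyval(k,pts[:,0]); g=abs(r)<2*r.std()+1e-4; k=np.polyfit(pts[g,0],pts[g,1],1)
        res.append((np.polyval(k,.15),np.degrees(np.arctan(k[0])),r.std()))
    fr=[]
    for x in np.arange(.465,.545,.005):
        S=P[abs(P[:,0]-x)<.003]; fr.append((x,S[:,1].min()))
    fr=np.array(fr); kf=np.polyfit(fr[:,0],fr[:,1],1)
    print(n,len(P),'edges x@y=.15',np.round([r[0] for r in res],4),'mid',round((res[0][0]+res[1][0])/2,4),'yaw dev(+ = toward +x)',np.round([r[1] for r in res],2),'front y@.503',round(np.polyval(kf,.503),4),'angle',round(np.degrees(np.arctan(kf[0])),2), 'zmed',np.round(np.median(A[ok][:,2]),4))
    # hub
    h=A[(A[:,2]>.2265)&(A[:,2]<.236)&(abs(A[:,0]-.5)<.03)&(abs(A[:,1]-.2)<.03)]
    if len(h)>20:
        (cx,cy),r=cv2.minEnclosingCircle((h[:,:2]*1000).astype(np.float32)); print('  hub',len(h),round(cx,1),round(cy,1),round(r,1),np.median(h[:,2]))
    # rail top
E
python3 bed.py
python3 - <<'E'
from h import *
for n in ['side','top']:
    z=np.load(f'pics/{n}4.npz',allow_pickle=True); c=z['c'].item();im=z['im'];d=z['d']
    A,u,v=cloud(c,d); b=A[(A[:,2]>.12)&(A[:,2]<.155)&(abs(A[:,0]-.545)<.04)&(A[:,1]<-.06)&(A[:,1]>-.14)]
    print(n,len(b),np.percentile(b,[2,50,98],axis=0).round(4).tolist())
E
```

```text
side 992 edges x@y=.15 [0.4542 0.545 ] mid 0.4996 yaw dev(+ = toward +x) [-0.84 -0.54] front y@.503 0.1175 angle -0.39 zmed 0.0425
  hub 68 499.2 199.2 20.8 0.22863116628036811
side 448 [[0.5207, -0.1058, 0.1209], [0.5399, -0.0902, 0.1434], [0.5645, -0.0612, 0.1493]]
top 405 [[0.5228, -0.1005, 0.123], [0.5412, -0.0808, 0.1399], [0.5663, -0.061, 0.1435]]Traceback (most recent call last):
  File "bed.py", line 11, in <module>
    nl,lab,stt,_=cv2.connectedComponentsWithStats(m); k=1+np.argmax(stt[1:,4]); m=(lab==k)
                                                          ~~~~~~~~~^^^^^^^^^^^
    return _wrapfunc(a, 'argmax', axis=axis, out=out, **kwds)
    return bound(*args, **kwds)
ValueError: attempt to get argmax of an empty sequence
```

```bash
sed -i "s/('top','top4')/('side','side0'),('top','top0')/; s/c=z\['c'\].item(); im/c=z['c'].item() if 'c' in z else arm.get_calibration(n); im/; s/col=.*astype(np.uint8); m&=col/m\&=((hsv[...,0]<20)\&(hsv[...,1]>90)).astype(np.uint8)/" bed.py; python3 bed.py
python3 - <<'E'
from h import *
print(arm.get_calibration('side')['cx'])
E
```

```text
side 1010 edges x@y=.15 [0.4539 0.545 ] mid 0.4995 yaw dev(+ = toward +x) [0.65 0.47] front y@.503 0.1168 angle -0.28 zmed 0.0425
  hub 68 499.2 199.2 20.8 0.22863116628036811
side 1010 edges x@y=.15 [0.4533 0.5451] mid 0.4992 yaw dev(+ = toward +x) [0.55 0.73] front y@.503 0.1166 angle 0.52 zmed 0.0425
  hub 65 498.7 201.4 19.9 0.22904536405464226
top 974 edges x@y=.15 [0.4566 0.5486] mid 0.5026 yaw dev(+ = toward +x) [-0.63 -4.1 ] front y@.503 0.1251 angle 0.64 zmed 0.0407
  hub 73 500.6 207.7 14.4 0.22837429475522886
wrist 3819 edges x@y=.15 [0.4584 0.5484] mid 0.5034 yaw dev(+ = toward +x) [-0.51  0.06] front y@.503 0.1204 angle 0.09 zmed 0.0409
315.403904075903
```

View pics/top4.png

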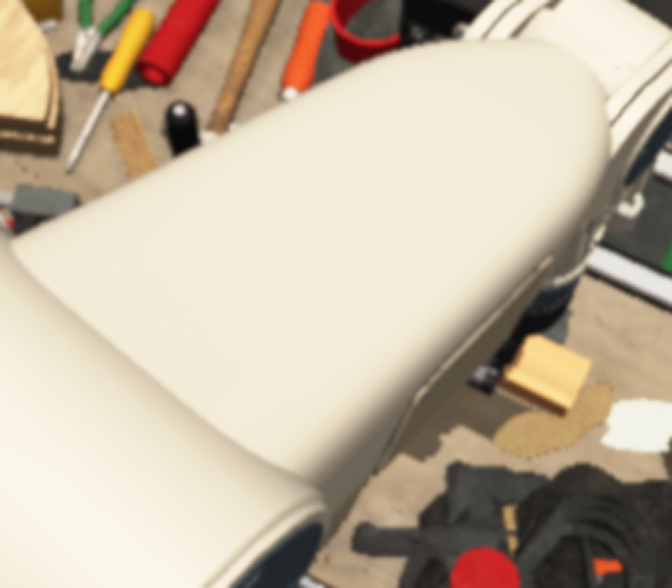

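```bash
python3 - <<'E'
from h import *
for n,f in [('side','side0'),('side','side4'),('top','top0')]:
    z=np.load(f'pics/{f}.npz',allow_pickle=True); c=arm.get_calibration(n);d=z['d']
    A,u,v=cloud(c,d); b=A[(abs(A[:,2]-.205)<.004)&(abs(A[:,0]-.5)<.12)&(abs(A[:,1]-.2)<.06)]
    rect=cv2.minAreaRect((b[:,:2]*1000).astype(np.float32)); print(n,len(b),np.round(np.median(b[:,2]),4),rect)
    xs=np.arange(.43,.575,.006); 
    for nm,fn in (('front',np.min),('back',np.max)):
        q=np.array([(x,fn(b[abs(b[:,0]-x)<.004][:,1])) for x in xs if (abs(b[:,0]-x)<.004).sum()>3])
        k=np.polyfit(q[:,0],q[:,1],1); r=q[:,1]-np.polyval(k,q[:,0]); g=abs(r)<1.5*r.std(); k=np.polyfit(q[g,0],q[g,1],1)
        print('  ',nm,len(q),'y@.503',round(np.polyval(k,.503),4),'ang',round(np.degrees(np.arctan(k[0])),2))
E
```

```text
side 146 0.2035 ((498.47808837890625, 203.06573486328125), (175.957275390625, 58.657310485839844), 7.716978549957275)
   front 13 y@.503 0.1832 ang 1.61
   back 13 y@.503 0.2017 ang 0.65
side 152 0.2035 ((498.48077392578125, 202.14854431152344), (173.83372497558594, 56.228397369384766), 9.532890319824219)
   front 13 y@.503 0.1835 ang -0.64
   back 13 y@.503 0.2045 ang 1.45
top 110 0.204 ((501.5639343261719, 218.32931518554688), (173.90614318847656, 65.53076934814453), 3.758620500564575)
   front 8 y@.503 0.195 ang 2.68
   back 8 y@.503 0.2127 ang -1.73
```

```bash
python3 - <<'E'
from h import *
st(); go((0.5035,-0.03,0.055),180.6);go((0.5035,0.02,0.054),180.6)
E
```

```text
t 9.7 pos [ 0.5432 -0.0312  0.1139] F [-0.6 -0.2 -2.5] gap 0.0425
[[-0.0, -1.0, 0.003], [-1.0, 0.0, -0.0], [0.0, -0.003, -1.0]] [ -12.1   17.6  -12.5   59.7    0.  -102.1]
shift [-1.2 39.9 58.8] turn -0.61 cur yaw 179.99
shift [-51.2  39.9  59.8] turn -0.61 cur yaw 179.99
```

Emit:
play_rows(commands=[[0, 20, 10, -0.6], [0, 40.3, 25, -0.6], [0, 40.3, 45, -0.6], [-5, 40.3, 58, -0.6], [-30, 40.3, 60, -0.6], [-51, 40.3, 60, -0.6], [-51, 40.3, 60, -0.6], [-51, 40.3, 60, -0.6]])

```text
clock: 10.5
position: [0.5023, 0.02, 0.0526]
eef_rot: [[0.011, -1.0, 0.001], [-1.0, -0.011, -0.0], [0.0, -0.001, -1.0]]
contact_force: [0.2, -0.3, -1.0]
finger_gap: 0.0428
```

```bash
python3 - <<'E'
from rail import *
st()
for n in ['side','wrist']:
    c=arm.get_calibration(n); im,d=arm.capture(n); np.savez(f'pics/{n}5.npz',im=im,d=d,c=np.array(c,dtype=object))
    save(n+'5.png',im if n=='wrist' else cv2.resize(im[170:350,210:410],None,fx=3.3,fy=3.3,interpolation=cv2.INTER_CUBIC))
st()
E
```

```text
t 10.5 pos [0.5023 0.02   0.0526] F [ 0.2 -0.3 -1. ] gap 0.0428
[[0.011, -1.0, 0.001], [-1.0, -0.011, -0.0], [0.0, -0.001, -1.0]] [ -7.3  17.3 -23.3  49.4  -0.  -97.9]
t 10.6 pos [0.5028 0.0194 0.0531] F [-0.4  0.1 -1.9] gap 0.0431
[[0.01, -1.0, 0.002], [-1.0, -0.01, -0.0], [0.0, -0.002, -1.0]] [ -7.4  17.2 -23.2  49.4  -0.  -97.9]
```

View pics/side5.png

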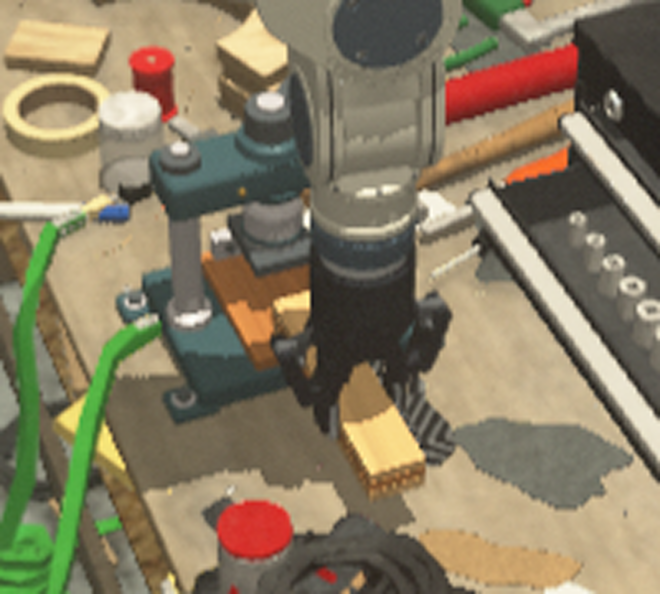

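View pics/wrist5.png

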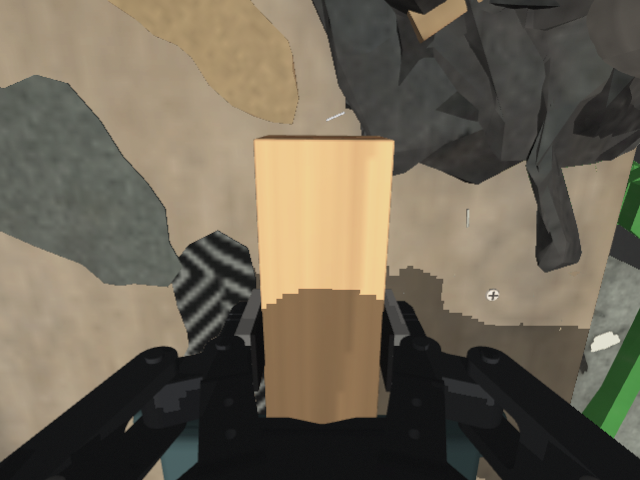

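```bash
python3 - <<'E'
from h import *
z=np.load('pics/wrist5.npz',allow_pickle=True); c=z['c'].item(); im=z['im']; d=z['d']
save('w5b.png',cv2.resize(im[380:480,100:520],None,fx=1.9,fy=1.9,interpolation=cv2.INTER_CUBIC))
A,u,v=cloud(c,d)
for row in (450,460,470,478):
    m=(v==row)&(A[:,2]>.02)&(A[:,2]<.036); 
    if m.sum(): print(row,u[m].min(),u[m].max(),A[m][:,0].min().round(4),A[m][:,0].max().round(4),A[m][:,1].mean().round(3))
r=A[(abs(A[:,2]-.078)<.008)&(abs(A[:,0]-.503)<.03)&(A[:,1]<-.0)]
for y in (-.045,-.03,-.015): 
    S=r[abs(r[:,1]-y)<.006]; print(y,np.percentile(S[:,0],[1,99]).round(4),np.median(S[:,2]).round(4), S[:,0].mean())
E
```

```text
450 167 476 0.4134 0.5911 0.125
460 160 478 0.4111 0.5968 0.132
470 162 476 0.4114 0.5965 0.14
478 163 475 0.4106 0.597 0.146
-0.045 [0.4824 0.5251] 0.0766 0.5037298963644745
-0.03 [0.4823 0.5251] 0.0766 0.5037045330073137
-0.015 [0.4822 0.5251] 0.0766 0.5036052010050881
```

View pics/w5b.png

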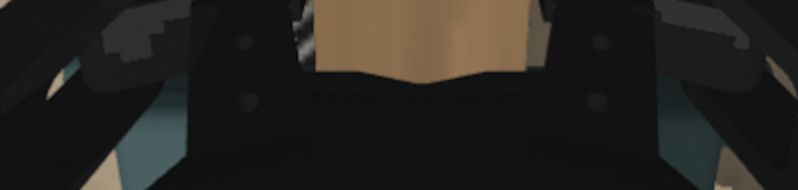

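Emit:
play_rows(commands=[[0, 0, 2, 0], [-12, 0, 2.5, 0], [-30, 0, 2.5, 0], [-50, 0, 2.5, 0], [-68, 0, 2.5, 0], [-80, 0, 2.5, 0], [-84, 0, 2.5, 0], [-84, 0, 2.5, 0]])

```text
clock: 11.4
position: [0.5019, 0.1037, 0.0505]
eef_rot: [[0.011, -1.0, 0.002], [-1.0, -0.011, -0.0], [0.0, -0.002, -1.0]]
contact_force: [-0.5, 0.3, -1.1]
finger_gap: 0.0431
```

```bash
python3 - <<'E'
from rail import *
st()
for n in ['side']:
    c=arm.get_calibration(n); im,d=arm.capture(n); np.savez(f'pics/{n}6.npz',im=im,d=d,c=np.array(c,dtype=object))
    save(n+'6.png',cv2.resize(im[170:350,210:410],None,fx=3.3,fy=3.3,interpolation=cv2.INTER_CUBIC))
st()
E
```

```text
t 11.4 pos [0.5019 0.1037 0.0505] F [-0.5  0.3 -1.1] gap 0.0431
[[0.011, -1.0, 0.002], [-1.0, -0.011, -0.0], [0.0, -0.002, -1.0]] [  2.3  18.2 -22.2  49.5  -0.  -88.3]
t 11.45 pos [0.5019 0.1032 0.0505] F [-0.6 -0.3 -1.7] gap 0.0429
[[0.01, -1.0, 0.002], [-1.0, -0.01, -0.0], [0.001, -0.002, -1.0]] [  2.3  18.2 -22.2  49.5  -0.  -88.3]
```

View pics/side6.png

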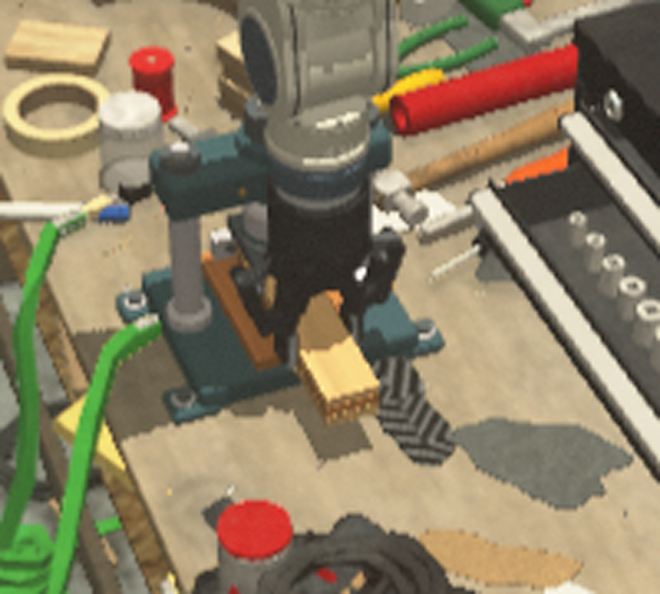

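Emit:
play_rows(commands=[[-4, -1, 0, 0], [-8, -1, 0, 0], [-8, -1, 1.5, 0], [-8, -1, 2.5, 0], [-8, -1, 3.5, 0], [-8, -1, 3.5, 0]])

```text
clock: 12.05
position: [0.5028, 0.1111, 0.0471]
eef_rot: [[0.01, -1.0, 0.002], [-1.0, -0.01, -0.001], [0.001, -0.002, -1.0]]
contact_force: [-0.9, -0.6, 0.4]
finger_gap: 0.043
```

Emit:
play_rows(commands=[[-2, 0, 0.3, 0], [-4, 0, 0.3, 0], [-5, 0, 0.3, 0]])

```text
clock: 12.35
position: [0.5032, 0.1161, 0.0471]
eef_rot: [[0.01, -1.0, 0.003], [-1.0, -0.01, -0.001], [0.001, -0.003, -1.0]]
contact_force: [0.1, -4.6, 4.1]
finger_gap: 0.0429
```

Emit:
play_rows(commands=[[-1.5, 0, 0, 0], [-3, 0, 0, 0]])

```text
clock: 12.55
position: [0.5032, 0.1192, 0.0471]
eef_rot: [[0.01, -1.0, 0.003], [-1.0, -0.01, -0.001], [0.001, -0.003, -1.0]]
contact_force: [-0.1, -3.0, 2.0]
finger_gap: 0.0426
```

Emit:
play_rows(commands=[[-1, 0, 0, 0], [-2, 0, 0, 0]])

```text
clock: 12.75
position: [0.5032, 0.1206, 0.0471]
eef_rot: [[0.01, -1.0, 0.003], [-1.0, -0.01, -0.003], [0.003, -0.003, -1.0]]
contact_force: [-0.2, -11.2, 3.0]
finger_gap: 0.043
```

Emit:
play_rows(commands=[[-1, 0, 0, 0], [-2, 0, 0, 0]])

```text
clock: 12.95
position: [0.5032, 0.1206, 0.0471]
eef_rot: [[0.009, -1.0, 0.003], [-1.0, -0.009, -0.008], [0.008, -0.003, -1.0]]
contact_force: [-0.4, -20.1, 2.9]
finger_gap: 0.0429
```

Emit:
play_rows(commands=[[1, 0, 0, 0], [1, 0, 0, 0], [1, 0, 0, 0], [1, 0, 0, 0], [1, 0, 0, 0]], hand=0.75)

```text
clock: 13.45
position: [0.5031, 0.1198, 0.047]
eef_rot: [[0.009, -1.0, 0.003], [-1.0, -0.009, -0.007], [0.007, -0.003, -1.0]]
contact_force: [-0.1, 0.4, 0.2]
finger_gap: 0.0643
```

Emit:
play_rows(commands=[[0, 0, -20, 0], [5, 0, -50, 0], [40, 0, -90, 0], [80, 0, -130, 0], [110, 0, -160, 0], [110, 0, -160, 0], [110, 0, -160, 0]])

```text
clock: 14.15
position: [0.504, 0.0103, 0.2085]
eef_rot: [[0.007, -1.0, 0.004], [-1.0, -0.007, -0.007], [0.007, -0.004, -1.0]]
contact_force: [-0.4, 0.4, -0.7]
finger_gap: 0.0639
```

```bash
python3 - <<'E'
from rail import *
st()
for n in ['wrist','side']:
    c=arm.get_calibration(n); im,d=arm.capture(n); np.savez(f'pics/{n}7.npz',im=im,d=d,c=np.array(c,dtype=object))
    save(n+'7.png',im if n=='wrist' else cv2.resize(im[170:350,210:410],None,fx=3.3,fy=3.3,interpolation=cv2.INTER_CUBIC))
st()
E
```

```text
t 14.15 pos [0.504  0.0103 0.2085] F [-0.4  0.4 -0.7] gap 0.0639
[[0.007, -1.0, 0.004], [-1.0, -0.007, -0.007], [0.007, -0.004, -1.0]] [ -8.1  10.6  -7.7  71.4  -0.4 -98.6]
t 14.25 pos [0.5032 0.0115 0.2069] F [-0.5 -0.   0.3] gap 0.0638
[[0.009, -1.0, 0.001], [-1.0, -0.009, -0.007], [0.007, -0.001, -1.0]] [ -8.   10.7  -7.8  71.4  -0.4 -98.6]
```

View pics/side7.png

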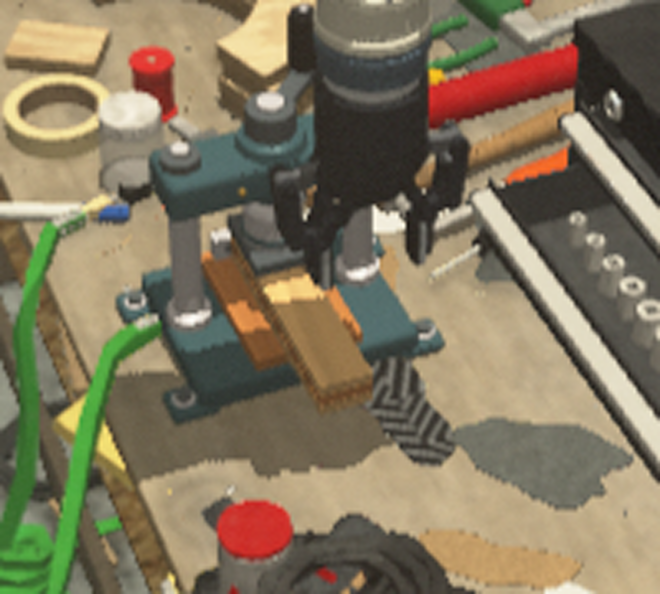

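View pics/wrist7.png

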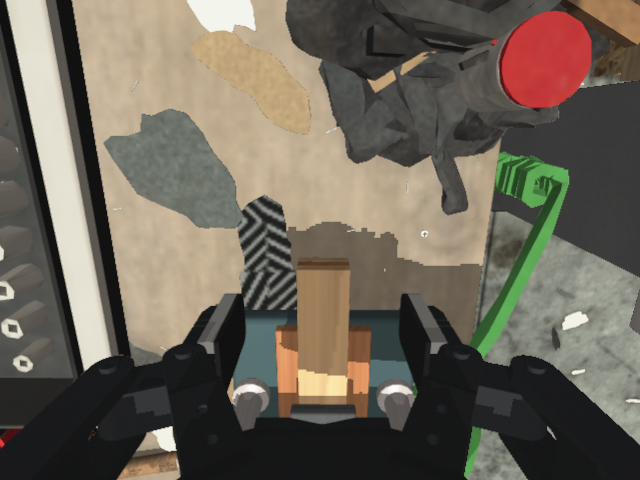

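```bash
python3 - <<'E'
from h import *
z=np.load('pics/wrist7.npz',allow_pickle=True); c=z['c'].item(); im=z['im']; d=z['d']
A,u,v=cloud(c,d)
zr=np.median(A[(abs(A[:,0]-.503)<.015)&(abs(A[:,1]-.10)<.03)&(A[:,2]<.1)][:,2]); print('rail top',zr)
for nm,lo,hi,ys in (('rail',zr-.006,zr+.006,np.arange(.055,.165,.01)),('bed',.034,.05,np.arange(.125,.18,.008))):
    L=[]
    for y in ys:
        S=A[(A[:,2]>lo)&(A[:,2]<hi)&(abs(A[:,1]-y)<.004)&(abs(A[:,0]-.503)<.055)]
        if len(S)>10: L.append((y,*np.percentile(S[:,0],[.5,99.5])))
    L=np.array(L); a=np.polyfit(L[:,0],L[:,1],1);b=np.polyfit(L[:,0],L[:,2],1)
    print(nm,'mid@.15',(np.polyval(a,.15)+np.polyval(b,.15))/2,'width',np.polyval(b,.15)-np.polyval(a,.15),'dev',np.degrees(np.arctan([a[0],b[0]])))
r=A[(abs(A[:,2]-zr)<.006)&(abs(A[:,0]-.503)<.015)]; print('rail y near end',r[:,1].min(), 'bed front',A[(abs(A[:,2]-.0415)<.004)&(abs(abs(A[:,0]-.503)-.033)<.008)][:,1].min())
# z profile along rail/pad line
for y in np.arange(.14,.2,.004):
    S=A[(abs(A[:,0]-.503)<.015)&(abs(A[:,1]-y)<.002)]; print(round(y,3),np.round(np.percentile(S[:,2],[1,50,99]),4) if len(S) else '')
# tilt of rail top
q=A[(abs(A[:,2]-zr)<.004)&(abs(A[:,0]-.503)<.018)&(A[:,1]>.06)&(A[:,1]<.15)]; co=np.linalg.lstsq(np.c_[q[:,:2],np.ones(len(q))],q[:,2],rcond=None)[0]; print('slopes',co)
z=np.load('pics/side7.npz',allow_pickle=True); c=z['c'].item(); A,u,v=cloud(c,z['d'])
for y in np.arange(.14,.2,.004):
    S=A[(abs(A[:,0]-.49)<.02)&(abs(A[:,1]-y)<.002)]; print(round(y,3),np.round(np.sort(S[:,2])[::max(1,len(S)//8)],4))
E
```

```text
rail top 0.07083031097507869
rail mid@.15 0.5041273413460612 width 0.04310874911160123 dev [-0.18866554 -0.27651908]
bed mid@.15 0.5038512047527469 width 0.09102760812845934 dev [-0.1904805  -0.67525103]
rail y near end 0.04981884770646387 bed front -0.1496474796644618
0.14 [0.0695 0.0707 0.0722]
0.144 [0.0697 0.0708 0.0722]
0.148 [0.0697 0.071  0.0721]
0.152 [0.0697 0.071  0.0721]
0.156 [0.0692 0.0709 0.0724]
0.16 [0.0694 0.0709 0.0724]
0.164 [0.0696 0.0709 0.0723]
0.168 [0.0695 0.071  0.0955]
0.172 [0.0702 0.091  0.0978]
0.176 [0.0699 0.0959 0.098 ]
0.18 [0.0697 0.0712 0.0975]
0.184 [0.0693 0.0706 0.0722]
0.188 
0.192 
0.196 
slopes [-8.75078784e-06  6.95749559e-04  7.07777520e-02]
0.14 [0.0404 0.0423 0.0512 0.0569 0.0687 0.0722 0.0737 0.0748]
0.144 [0.04   0.0439 0.0623 0.0701 0.0709 0.0732 0.0736 0.0742 0.0745 0.0764]
0.148 [0.0389 0.0412 0.0628 0.0718 0.0725 0.0732 0.0736 0.0744 0.076  0.0775]
0.152 [0.0358 0.0424 0.0437 0.0439 0.0526 0.0594 0.0643 0.072  0.073  0.0739
 0.0762]
0.156 [0.0386 0.0451 0.0658 0.0708 0.072  0.0723 0.0735 0.075 ]
0.16 [0.0393 0.0439 0.0465 0.0609 0.0681 0.0723 0.0725 0.0743 0.0762]
0.164 [0.0429 0.0492 0.0649 0.0707 0.0715 0.0725 0.0734 0.0735 0.0745 0.0922
 0.0996 0.1007]
0.168 [0.0417 0.0608 0.0723 0.0756 0.089  0.0928 0.0972 0.1004]
0.172 [0.0407 0.0712 0.0732 0.0757 0.0918 0.0964 0.0996 0.1743 0.1902]
0.176 [0.0399 0.0738 0.0975 0.123  0.168  0.1758 0.1845 0.1897 0.1974]
0.18 [0.0431 0.0752 0.1003 0.1119 0.1489 0.1757 0.1909 0.1984 0.2156]
0.184 [0.0412 0.0959 0.1039 0.1176 0.1361 0.1961 0.2058 0.2168 0.2243]
0.188 [0.0384 0.0987 0.1282 0.1898 0.1994 0.2061 0.2161 0.2253 0.2326]
0.192 [0.0395 0.0908 0.1096 0.1227 0.1316 0.1968 0.2085 0.2226 0.2278]
0.196 [0.0412 0.07   0.1077 0.1331 0.1896 0.2041 0.2219 0.2279 0.2314]
```

```bash
python3 - <<'E'
from h import *
z=np.load('pics/wrist7.npz',allow_pickle=True); c=z['c'].item(); im=z['im']; d=z['d']
print(np.array(c['world_from_camera'])[:3,3])
for col in (300,312,324,336,346):
    print(col,[tuple(np.round(pt(c,(col,r),d[r,col])[1:]*1000,1)) for r in range(388,420,2)])
save('w7b.png',cv2.resize(im[370:430,270:380],None,fx=7,fy=7,interpolation=cv2.INTER_NEAREST))
E
```

```text
[ 0.50478153 -0.06456525  0.35087056]
300 [(np.float64(166.1), np.float64(70.8)), (np.float64(168.1), np.float64(71.0)), (np.float64(171.3), np.float64(69.8)), (np.float64(173.1), np.float64(70.3)), (np.float64(174.8), np.float64(70.8)), (np.float64(176.1), np.float64(71.9)), (np.float64(178.4), np.float64(71.7)), (np.float64(181.6), np.float64(70.7)), (np.float64(184.1), np.float64(70.4)), (np.float64(172.3), np.float64(86.1)), (np.float64(170.9), np.float64(90.0)), (np.float64(172.0), np.float64(91.1)), (np.float64(170.4), np.float64(95.1)), (np.float64(172.0), np.float64(95.6)), (np.float64(173.3), np.float64(96.5)), (np.float64(174.9), np.float64(97.0))]
312 [(np.float64(165.8), np.float64(71.0)), (np.float64(168.1), np.float64(70.8)), (np.float64(169.5), np.float64(71.7)), (np.float64(172.3), np.float64(71.1)), (np.float64(174.4), np.float64(71.2)), (np.float64(176.3), np.float64(71.5)), (np.float64(178.8), np.float64(71.2)), (np.float64(180.4), np.float64(71.9)), (np.float64(183.0), np.float64(71.5)), (np.float64(172.0), np.float64(86.3)), (np.float64(171.5), np.float64(89.2)),
[... 1384 characters left out ...]
oat64(173.0), np.float64(96.4)), (np.float64(175.3), np.float64(96.2))]
346 [(np.float64(166.1), np.float64(70.2)), (np.float64(167.6), np.float64(71.0)), (np.float64(170.0), np.float64(70.7)), (np.float64(172.9), np.float64(69.9)), (np.float64(199.3), np.float64(41.5)), (np.float64(201.6), np.float64(41.7)), (np.float64(203.8), np.float64(42.0)), (np.float64(207.7), np.float64(40.3)), (np.float64(210.4), np.float64(40.0)), (np.float64(170.5), np.float64(87.5)), (np.float64(171.4), np.float64(88.9)), (np.float64(170.7), np.float64(91.9)), (np.float64(171.2), np.float64(93.7)), (np.float64(170.4), np.float64(96.8)), (np.float64(173.0), np.float64(96.2)), (np.float64(175.0), np.float64(96.3))]
```

View pics/w7b.png

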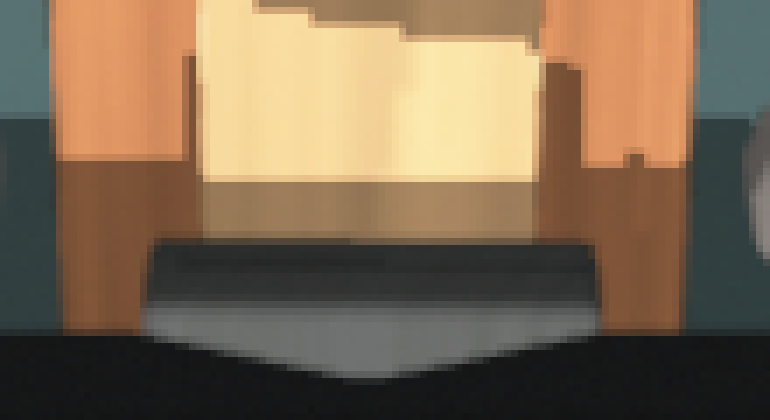

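```bash
python3 - <<'E'
from h import *
z=np.load('pics/top0.npz'); c=arm.get_calibration('top'); A,u,v=cloud(c,z['d'])
for y in np.arange(.40,.0,-.04):
    print(round(y,2),[int(1000*np.max(A[(abs(A[:,0]-x)<.02)&(abs(A[:,1]-y)<.02)][:,2],initial=0)) for x in np.arange(.34,.8,.04)])
go((.53,.18,.34),180)
E
```

```text
0.4 [17, 22, 84, 86, 60, 26, 3, 23, 21, 43, 44, 43]
0.36 [23, 24, 16, 5, 5, 24, 25, 25, 24, 5, 18, 27]
0.32 [16, 4, 4, 5, 5, 5, 24, 28, 30, 28, 28, 30]
0.28 [4, 20, 34, 32, 2, 268, 0, 14, 31, 20, 30, 33]
0.24 [4, 22, 197, 191, 227, 273, 197, 2, 2, 26, 43, 95]
0.2 [21, 22, 208, 200, 231, 223, 208, 15, 18, 41, 43, 94]
0.16 [18, 16, 188, 188, 198, 190, 189, 18, 152, 196, 273, 273]
0.12 [7, 23, 33, 45, 44, 46, 34, 24, 153, 197, 275, 273]
0.08 [3, 4, 5, 4, 30, 30, 5, 4, 152, 197, 273, 274]
0.04 [4, 4, 3, 5, 34, 35, 5, 7, 152, 199, 272, 273]
shift [-167.3  -28.5 -134.3] turn 0.53 cur yaw -179.47
```

Emit:
play_rows(commands=[[0, 0, -45, 0], [-10, 0, -90, 0], [-40, -10, -134, 0], [-85, -20, -134, 0], [-130, -28, -134, 0], [-167, -28.5, -134, 0], [-167, -28.5, -134, 0], [-167, -28.5, -134, 0]], hand=0.6)

```text
clock: 15.05
position: [0.5294, 0.1814, 0.3382]
eef_rot: [[0.013, -1.0, -0.002], [-1.0, -0.013, -0.008], [0.008, 0.002, -1.0]]
contact_force: [-0.7, -1.3, 0.1]
finger_gap: 0.0512
```

```bash
python3 - <<'E'
from rail import *
st(); n='wrist'
c=arm.get_calibration(n); im,d=arm.capture(n); np.savez(f'pics/{n}8.npz',im=im,d=d,c=np.array(c,dtype=object)); save('w8.png',im)
for q in ['crank_knob','crank_axis']:
    for e in arm.landmark_of(n,q)[:2]: print(q,e['p'],np.round(e['pixel'],1),onz(c,e['pixel'],.25).round(4))
A,u,v=cloud(c,d)
k=A[(A[:,2]>.262)&(A[:,2]<.28)&(np.hypot(A[:,0]-.543,A[:,1]-.248)<.03)]; 
if len(k)>9: print('knobtop',len(k),cv2.minEnclosingCircle((k[:,:2]*1000).astype(np.float32)),np.median(k,0), np.percentile(k,[1,99],axis=0).round(4).tolist())
h=A[(A[:,2]>.2255)&(A[:,2]<.234)&(np.hypot(A[:,0]-.5035,A[:,1]-.205)<.03)]
if len(h)>9: print('hub',len(h),cv2.minEnclosingCircle((h[:,:2]*1000).astype(np.float32)),np.percentile(h,[1,50,99],axis=0).round(4).tolist())
st()
E
```

```text
t 15.05 pos [0.5294 0.1814 0.3382] F [-0.7 -1.3  0.1] gap 0.0512
[[0.013, -1.0, -0.002], [-1.0, -0.013, -0.008], [0.008, 0.002, -1.0]] [ 10.5  15.7  17.8  92.3  -0.4 -80.2]
crank_knob 0.78 [296.5 332.3] [0.5471 0.2492 0.25  ]
crank_axis 0.62 [357.1 278.6] [0.5059 0.2074 0.25  ]
knobtop 1017 ((548.9522094726562, 251.5888214111328), 12.539987564086914) [0.54861268 0.24844737 0.26963654] [[0.5372, 0.24, 0.2624], [0.5602, 0.2612, 0.2731]]
hub 645 ((503.389892578125, 205.41494750976562), 11.016653060913086) [[0.4936, 0.1952, 0.226], [0.5036, 0.2049, 0.2282], [0.5135, 0.2156, 0.2297]]
t 15.2 pos [0.5298 0.1792 0.3393] F [-0.8 -0.2  0.1] gap 0.051
[[0.009, -1.0, 0.0], [-1.0, -0.009, -0.007], [0.007, -0.0, -1.0]] [ 10.3  15.6  17.8  92.3  -0.4 -80.2]
```

View pics/w8.png

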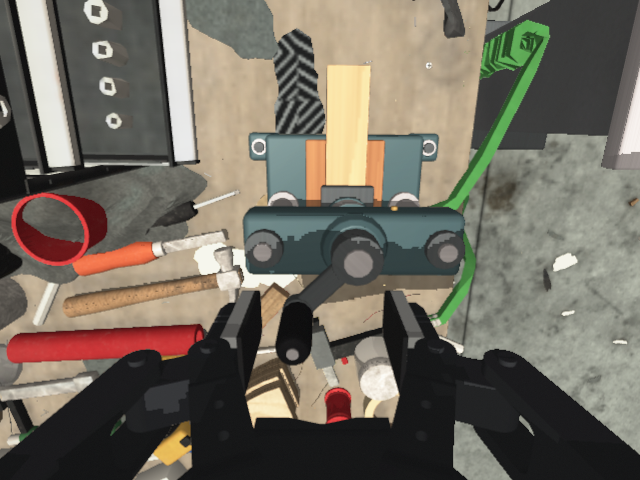

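```bash
python3 - <<'E'
from h import *
st(); go((.549,.2514,.300),180); go((.549,.2514,.236),180)
E
```

```text
t 15.2 pos [0.5298 0.1792 0.3393] F [-0.8 -0.2  0.1] gap 0.051
[[0.009, -1.0, 0.0], [-1.0, -0.009, -0.007], [0.007, -0.0, -1.0]] [ 10.3  15.6  17.8  92.3  -0.4 -80.2]
shift [-72.3 -19.8  38.7] turn 0.51 cur yaw -179.49
shift [-72.7 -19.8 102.7] turn 0.51 cur yaw -179.49
```

Emit:
play_rows(commands=[[-35, -10, 0, 0.5], [-72, -20, 10, 0.5], [-72.5, -20, 25, 0.5], [-72.5, -20, 55, 0.5], [-72.5, -20, 85, 0.5], [-72.5, -20, 100, 0.5], [-72.5, -20, 102.5, 0.5], [-72.5, -20, 102.5, 0.5]])

```text
clock: 16.0
position: [0.5493, 0.2503, 0.2365]
eef_rot: [[-0.001, -1.0, -0.0], [-1.0, 0.001, -0.007], [0.007, 0.0, -1.0]]
contact_force: [0.0, -0.2, -0.2]
finger_gap: 0.0509
```

```bash
python3 - <<'E'
from rail import *
st(); n='wrist'; im,d=arm.capture(n); save('w9.png',im)
im,d=arm.capture('side'); save('s9.png',cv2.resize(im[150:300,230:400],None,fx=3.5,fy=3.5,interpolation=cv2.INTER_CUBIC))
E
```

```text
t 16.0 pos [0.5493 0.2503 0.2365] F [ 0.  -0.2 -0.2] gap 0.0509
[[-0.001, -1.0, -0.0], [-1.0, 0.001, -0.007], [0.007, 0.0, -1.0]] [ 16.7  20.2   9.8  79.7  -0.4 -73.2]
```

View pics/w9.png

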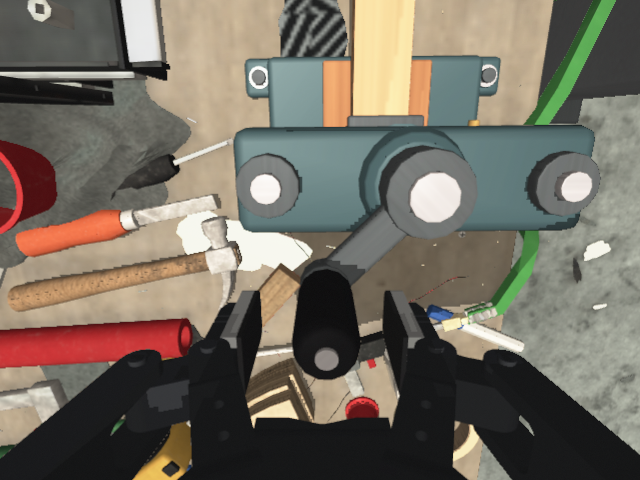

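View pics/s9.png

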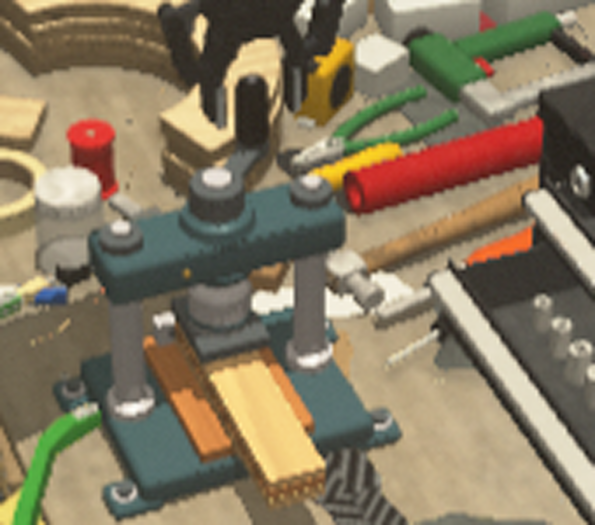

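Emit:
play_rows(commands=[[0, 0, 0, 0], [0, 0, 0, 0], [0, 0, 0, 0], [0, 0, 0, 0], [0, 0, 0, 0], [0, 0, 0, 0]], hand=0)

```text
clock: 16.7
position: [0.5495, 0.2506, 0.2389]
eef_rot: [[-0.001, -1.0, 0.003], [-1.0, 0.001, -0.007], [0.007, -0.003, -1.0]]
contact_force: [-3.5, -1.9, 6.0]
finger_gap: 0.0233
```

```bash
cat > circ.py <<'E'
from h import *
import sys
# usage: circ.py step n  -> rows in tool axes from current pose, circle about A; state angle
A=np.array([.5034,.2054]) 
try: A=np.load('axis.npy')
except Exception: pass
s=arm.read_state(); p=np.array(s['position']); R=np.array(s['eef_rot']); v=p[:2]-A; phi=np.degrees(np.arctan2(v[1],v[0])); r=np.hypot(*v)
F=np.array(s['contact_force']); t=np.array([np.sin(np.radians(phi)),-np.cos(np.radians(phi))]); n=v/r
print('t',s['clock'],'phi',round(phi,2),'r',round(r*1000,2),'z',round(p[2]*1000,1),'Fcw(opposing)',round(-F[:2]@t,2),'Frad',round(F[:2]@n,2),'Fz',round(F[2],1),'yaw',round(np.degrees(np.arctan2(R[1,1],R[0,1])),2),'gap',round(s['finger_gap'],4))
def rows(step,n,R0=.065,phi0=None,z=.2365):
    p0=phi if phi0 is None else phi0
    out=[]
    for i in range(1,n+1):
        a=np.radians(p0-step*i); q=np.array([A[0]+R0*np.cos(a),A[1]+R0*np.sin(a),z]); d=R.T@(q-p)*1000; out.append([round(float(d[0]),1),round(float(d[1]),1),round(float(d[2]),1),0])
    print(out)
if len(sys.argv)>2: rows(float(sys.argv[1]),int(sys.argv[2]))
E
python3 circ.py 10 6
```

```text
t 16.7 phi 44.41 r 64.57 z 238.9 Fcw(opposing) 1.08 Frad -3.79 Fz 6.0 yaw 179.97 gap 0.0233
[[8.4, -7.5, 2.5, 0], [18.3, -13.1, 2.6, 0], [29.0, -16.8, 2.7, 0], [40.2, -18.7, 2.8, 0], [51.5, -18.6, 2.8, 0], [62.6, -16.5, 2.9, 0]]
```

```bash
sed -i 's/z=.2365/z=.239/' circ.py; python3 circ.py 10 9
```

```text
t 16.7 phi 44.41 r 64.57 z 238.9 Fcw(opposing) 1.08 Frad -3.79 Fz 6.0 yaw 179.97 gap 0.0233
[[8.4, -7.5, 0.0, 0], [18.3, -13.1, 0.1, 0], [29.0, -16.8, 0.2, 0], [40.2, -18.7, 0.3, 0], [51.5, -18.6, 0.3, 0], [62.6, -16.5, 0.4, 0], [73.3, -12.5, 0.5, 0], [83.0, -6.8, 0.5, 0], [91.6, 0.6, 0.6, 0]]
```

Emit:
play_rows(commands=[[8.4, -7.5, 0, 0], [18.3, -13.1, 0, 0], [29, -16.8, 0.2, 0]])

```text
clock: 17.0
position: [0.5653, 0.2226, 0.2391]
eef_rot: [[0.001, -1.0, 0.001], [-1.0, -0.001, -0.005], [0.005, -0.001, -1.0]]
contact_force: [-6.8, 5.6, 0.4]
finger_gap: 0.0233
```

```bash
python3 circ.py 10 6
```

```text
t 17.0 phi 15.52 r 64.24 z 239.1 Fcw(opposing) 7.21 Frad -5.05 Fz 0.4 yaw -179.95 gap 0.0233
[[10.9, -2.8, 0.1, 0], [22.3, -2.9, 0.2, 0], [33.4, -1.0, 0.2, 0], [44.1, 2.8, 0.3, 0], [54.0, 8.4, 0.3, 0], [62.7, 15.6, 0.3, 0]]
```

```bash
python3 circ.py 15 10
```

```text
t 17.0 phi 15.52 r 64.24 z 239.1 Fcw(opposing) 7.21 Frad -5.05 Fz 0.4 yaw -179.95 gap 0.0233
[[16.6, -3.1, 0.1, 0], [33.4, -1.0, 0.2, 0], [49.2, 5.4, 0.3, 0], [62.7, 15.6, 0.3, 0], [73.2, 29.0, 0.4, 0], [79.8, 44.6, 0.4, 0], [82.1, 61.4, 0.4, 0], [80.1, 78.2, 0.4, 0], [73.7, 94.0, 0.3, 0], [63.5, 107.5, 0.2, 0]]
```

Emit:
play_rows(commands=[[16.6, -3.1, 0.1, 0], [33.4, -1, 0.2, 0], [49.2, 5.4, 0.3, 0], [62.7, 15.6, 0.3, 0], [73.2, 29, 0.4, 0], [79.8, 44.6, 0.4, 0]])

```text
clock: 17.6
position: [0.5215, 0.1433, 0.2391]
eef_rot: [[0.001, -1.0, 0.003], [-1.0, -0.001, -0.002], [0.002, -0.003, -1.0]]
contact_force: [4.9, 10.4, -5.7]
finger_gap: 0.0227
```

```bash
python3 circ.py 15 10
```

```text
t 17.6 phi -73.78 r 64.67 z 239.1 Fcw(opposing) 7.57 Frad -8.58 Fz -5.7 yaw -179.93 gap 0.0227
[[2.9, 16.7, 0.1, 0], [1.0, 33.5, 0.0, 0], [-5.2, 49.4, -0.0, 0], [-15.2, 63.0, -0.1, 0], [-28.5, 73.6, -0.2, 0], [-44.0, 80.4, -0.2, 0], [-60.8, 83.0, -0.3, 0], [-77.7, 81.1, -0.3, 0], [-93.5, 74.9, -0.3, 0], [-107.1, 64.9, -0.3, 0]]
```

Emit:
play_rows(commands=[[2.9, 16.7, 0, 0], [1, 33.5, 0, 0], [-5.2, 49.4, 0, 0], [-15.2, 63, 0, 0], [-28.5, 73.6, 0, 0], [-44, 80.4, 0, 0]])

```text
clock: 18.2
position: [0.4404, 0.186, 0.2391]
eef_rot: [[-0.0, -1.0, 0.004], [-1.0, 0.0, -0.005], [0.005, -0.004, -1.0]]
contact_force: [5.0, -6.3, -3.4]
finger_gap: 0.0231
```

```bash
python3 circ.py 15 10; python3 - <<'E'
from h import *
im,d=arm.capture('side'); save('s10.png',cv2.resize(im[150:300,230:400],None,fx=3.5,fy=3.5,interpolation=cv2.INTER_CUBIC))
c=arm.get_calibration('side')
st()
E
```

```text
t 18.2 phi -162.93 r 65.93 z 239.1 Fcw(opposing) 7.49 Frad -2.96 Fz -3.4 yaw 179.99 gap 0.0231
[[-17.0, 1.9, 0.0, 0], [-33.9, 0.3, -0.1, 0], [-49.8, -5.6, -0.1, 0], [-63.6, -15.4, -0.2, 0], [-74.4, -28.5, -0.2, 0], [-81.5, -43.9, -0.2, 0], [-84.3, -60.7, -0.1, 0], [-82.7, -77.6, -0.0, 0], [-76.8, -93.5, 0.0, 0], [-67.0, -107.3, 0.1, 0]]
t 18.25 pos [0.4398 0.1883 0.2391] F [-2.7 -1.5 -2.4] gap 0.0231
[[0.001, -1.0, 0.003], [-1.0, -0.001, -0.003], [0.003, -0.003, -1.0]] [ 13.2   7.6  -6.9  75.3  -0.2 -76.8]
```

View pics/s10.png

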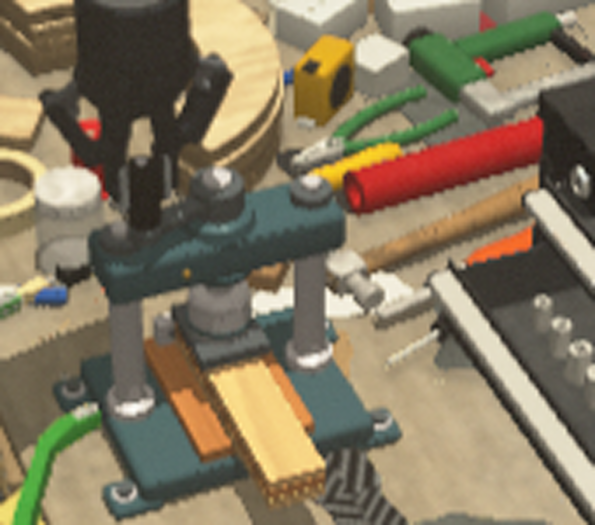

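```bash
python3 - <<'E'
import numpy as np
from scipy.optimize import least_squares
P=np.array([(.5495,.2506),(.5653,.2226),(.5215,.1433),(.4404,.186),(.4398,.1883)])
r=least_squares(lambda a:np.hypot(*(P-a).T)-.065,[.5034,.2054]);print(r.x,r.fun*1000); np.save('axis.npy',r.x)
E
python3 circ.py 15 10
```

```text
[0.50252206 0.20551807] [0.10995931 0.06044572 0.04806293 0.11609543 0.04244177]
t 18.25 phi -164.6 r 65.01 z 239.1 Fcw(opposing) 0.7 Frad 2.97 Fz -2.4 yaw -179.94 gap 0.0231
[[-16.8, 2.3, 0.1, 0], [-33.6, 0.2, 0.0, 0], [-49.4, -6.2, -0.0, 0], [-62.9, -16.5, -0.0, 0], [-73.3, -29.9, 0.0, 0], [-79.9, -45.5, 0.0, 0], [-82.2, -62.3, 0.1, 0], [-80.1, -79.1, 0.1, 0], [-73.7, -94.9, 0.2, 0], [-63.4, -108.4, 0.3, 0]]
```

Emit:
play_rows(commands=[[-16.8, 2.3, 0, 0], [-33.6, 0.2, 0, 0], [-49.4, -6.2, 0, 0], [-62.9, -16.5, 0, 0]])

```text
clock: 18.65
position: [0.4553, 0.2507, 0.239]
eef_rot: [[0.001, -1.0, 0.002], [-1.0, -0.001, -0.005], [0.005, -0.002, -1.0]]
contact_force: [-0.3, -9.8, -1.0]
finger_gap: 0.0233
```

```bash
python3 circ.py 15 10
```

```text
t 18.65 phi 136.26 r 65.38 z 239.0 Fcw(opposing) 7.28 Frad -6.58 Fz -1.0 yaw -179.93 gap 0.0233
[[-10.3, -13.5, 0.0, 0], [-17.2, -29.1, -0.0, 0], [-19.7, -45.8, 0.0, 0], [-17.9, -62.7, 0.0, 0], [-11.7, -78.5, 0.1, 0], [-1.7, -92.2, 0.2, 0], [11.6, -102.8, 0.3, 0], [27.1, -109.6, 0.3, 0], [43.9, -112.2, 0.4, 0], [60.8, -110.3, 0.5, 0]]
```

Emit:
play_rows(commands=[[-10.3, -13.5, 0, 0], [-17.2, -29.1, 0, 0], [-19.7, -45.8, 0, 0], [-17.9, -62.7, 0, 0]])

```text
clock: 19.05
position: [0.5171, 0.2692, 0.239]
eef_rot: [[0.003, -1.0, -0.001], [-1.0, -0.003, -0.005], [0.005, 0.001, -1.0]]
contact_force: [-8.1, -3.0, 0.8]
finger_gap: 0.023
```

```bash
python3 circ.py 12 10
```

```text
t 19.05 phi 77.09 r 65.29 z 239.0 Fcw(opposing) 7.23 Frad -4.7 Fz 0.8 yaw -179.85 gap 0.023
[[4.7, -12.8, 0.1, 0], [11.7, -24.4, 0.1, 0], [21.0, -34.3, 0.1, 0], [32.2, -42.1, 0.1, 0], [44.7, -47.4, 0.2, 0], [58.0, -50.0, 0.2, 0], [71.6, -49.7, 0.3, 0], [84.8, -46.7, 0.4, 0], [97.1, -40.9, 0.4, 0], [108.0, -32.7, 0.5, 0]]
```

Emit:
play_rows(commands=[[4.7, -12.8, 0, 0], [11.7, -24.4, 0, 0], [21, -34.3, 0, 0], [32.2, -42.1, 0.1, 0]])

```text
clock: 19.45
position: [0.559, 0.2378, 0.2391]
eef_rot: [[0.004, -1.0, -0.003], [-1.0, -0.004, -0.002], [0.002, 0.003, -1.0]]
contact_force: [-7.3, 3.9, -0.8]
finger_gap: 0.0229
```

```bash
python3 circ.py 10 10
```

```text
t 19.45 phi 29.77 r 65.07 z 239.1 Fcw(opposing) 7.01 Frad -4.44 Fz -0.8 yaw -179.75 gap 0.0229
[[10.3, -4.6, 0.1, 0], [21.3, -7.5, 0.1, 0], [32.6, -8.4, 0.1, 0], [43.9, -7.3, 0.1, 0], [54.8, -4.3, 0.2, 0], [65.0, 0.6, 0.2, 0], [74.3, 7.2, 0.3, 0], [82.2, 15.3, 0.3, 0], [88.6, 24.6, 0.3, 0], [93.3, 34.9, 0.4, 0]]
```

Emit:
play_rows(commands=[[10.3, -4.6, 0, 0], [21.3, -7.5, 0, 0], [32.6, -8.4, 0, 0]])

```text
clock: 19.75
position: [0.5675, 0.2068, 0.2391]
eef_rot: [[0.006, -1.0, -0.004], [-1.0, -0.006, 0.002], [-0.002, 0.004, -1.0]]
contact_force: [-4.4, 11.9, -2.8]
finger_gap: 0.0229
```

```bash
python3 circ.py 10 3
```

```text
t 19.75 phi 1.14 r 64.98 z 239.1 Fcw(opposing) 12.03 Frad -4.17 Fz -2.8 yaw -179.65 gap 0.0229
[[11.3, 0.8, 0.1, 0], [22.3, 3.6, 0.1, 0], [32.6, 8.2, 0.1, 0]]
```

```bash
python3 circ.py -10 4
```

```text
t 19.75 phi 1.14 r 64.98 z 239.1 Fcw(opposing) 12.03 Frad -4.17 Fz -2.8 yaw -179.65 gap 0.0229
[[-11.3, 1.1, 0.1, 0], [-22.2, 4.2, 0.2, 0], [-32.4, 9.1, 0.2, 0], [-41.6, 15.8, 0.3, 0]]
```

Emit:
play_rows(commands=[[-11.3, 1.1, 0, 0], [-22.2, 4.2, 0, 0], [-32.4, 9.1, 0, 0], [-41.6, 15.8, 0, 0]])

```text
clock: 20.15
position: [0.5518, 0.2482, 0.2391]
eef_rot: [[0.005, -1.0, -0.003], [-1.0, -0.005, -0.001], [0.001, 0.003, -1.0]]
contact_force: [0.3, -10.1, -4.2]
finger_gap: 0.0233
```

```bash
python3 circ.py 5 4
```

```text
t 20.15 phi 40.89 r 65.19 z 239.1 Fcw(opposing) -7.85 Frad -6.38 Fz -4.2 yaw -179.69 gap 0.0233
[[4.6, -3.4, 0.1, 0], [9.3, -6.4, 0.1, 0], [14.3, -9.1, 0.1, 0], [19.6, -11.3, 0.1, 0]]
```

Emit:
play_rows(commands=[[4.6, -3.4, 0, 0], [9.3, -6.4, 0, 0], [12.3, -8.1, 0, 0]])

```text
clock: 20.45
position: [0.559, 0.2379, 0.2391]
eef_rot: [[0.007, -1.0, -0.005], [-1.0, -0.007, 0.002], [-0.002, 0.005, -1.0]]
contact_force: [-5.9, 4.8, -1.4]
finger_gap: 0.0234
```

```bash
python3 circ.py 5 4
```

```text
t 20.45 phi 29.82 r 65.05 z 239.1 Fcw(opposing) 7.06 Frad -2.71 Fz -1.4 yaw -179.58 gap 0.0234
[[5.1, -2.5, 0.1, 0], [10.3, -4.6, 0.1, 0], [15.8, -6.3, 0.0, 0], [21.3, -7.5, 0.0, 0]]
```

Emit:
play_rows(commands=[[5.1, -2.5, 0, 0]])

```text
clock: 20.55
position: [0.5605, 0.2349, 0.2391]
eef_rot: [[0.009, -1.0, -0.007], [-1.0, -0.009, 0.004], [-0.004, 0.006, -1.0]]
contact_force: [-4.7, 5.7, -1.6]
finger_gap: 0.0229
```

```bash
python3 circ.py 5 2
```

```text
t 20.55 phi 26.86 r 65.04 z 239.1 Fcw(opposing) 7.23 Frad -1.58 Fz -1.6 yaw -179.47 gap 0.0229
[[5.2, -2.3, 0.1, 0], [10.6, -4.1, 0.0, 0]]
```

Emit:
play_rows(commands=[[5.2, -2.3, 0, 0]])

```text
clock: 20.65
position: [0.562, 0.2318, 0.2391]
eef_rot: [[0.011, -1.0, -0.008], [-1.0, -0.011, 0.007], [-0.007, 0.008, -1.0]]
contact_force: [-4.9, 6.1, -1.6]
finger_gap: 0.0229
```

```bash
python3 circ.py 5 2
```

```text
t 20.65 phi 23.86 r 65.04 z 239.1 Fcw(opposing) 7.58 Frad -2.02 Fz -1.6 yaw -179.35 gap 0.0229
[[5.3, -2.0, 0.0, 0], [10.8, -3.5, -0.0, 0]]
```

Emit:
play_rows(commands=[[5.3, -2, 0, 0]])

```text
clock: 20.75
position: [0.5633, 0.2287, 0.2391]
eef_rot: [[0.013, -1.0, -0.009], [-1.0, -0.013, 0.009], [-0.009, 0.009, -1.0]]
contact_force: [-5.2, 6.4, -2.1]
finger_gap: 0.0228
```

```bash
python3 circ.py 5 2
```

```text
t 20.75 phi 20.86 r 65.04 z 239.1 Fcw(opposing) 7.79 Frad -2.57 Fz -2.1 yaw -179.23 gap 0.0228
[[5.4, -1.7, 0.0, 0], [11.0, -2.9, -0.0, 0]]
```

Emit:
play_rows(commands=[[5.4, -1.7, 0, 0.3]])

```text
clock: 20.85
position: [0.5644, 0.2255, 0.2391]
eef_rot: [[0.01, -1.0, -0.01], [-1.0, -0.01, 0.012], [-0.012, 0.01, -1.0]]
contact_force: [-3.8, 5.4, -1.8]
finger_gap: 0.0228
```

```bash
python3 circ.py 5 2
```

```text
t 20.85 phi 17.88 r 65.06 z 239.1 Fcw(opposing) 6.31 Frad -1.98 Fz -1.8 yaw -179.41 gap 0.0228
[[5.5, -1.4, 0.0, 0], [11.1, -2.4, -0.0, 0]]
```

Emit:
play_rows(commands=[[5.5, -1.4, 0, 0.1]])

```text
clock: 20.95
position: [0.5654, 0.2222, 0.2391]
eef_rot: [[0.01, -1.0, -0.011], [-1.0, -0.01, 0.015], [-0.015, 0.011, -1.0]]
contact_force: [-2.9, 7.9, -2.5]
finger_gap: 0.023
```

```bash
python3 circ.py 5 2
```

```text
t 20.95 phi 14.89 r 65.03 z 239.1 Fcw(opposing) 8.4 Frad -0.81 Fz -2.5 yaw -179.4 gap 0.023
[[5.6, -1.1, 0.0, 0], [11.2, -1.8, -0.1, 0]]
```

Emit:
play_rows(commands=[[5.6, -1.1, 0, 0.1]])

```text
clock: 21.05
position: [0.5661, 0.2191, 0.2391]
eef_rot: [[0.011, -1.0, -0.012], [-1.0, -0.011, 0.018], [-0.018, 0.011, -1.0]]
contact_force: [-2.9, 9.1, -2.7]
finger_gap: 0.0229
```

```bash
python3 circ.py 5 2
```

```text
t 21.05 phi 12.09 r 65.01 z 239.1 Fcw(opposing) 9.48 Frad -0.94 Fz -2.7 yaw -179.37 gap 0.0229
[[5.6, -0.9, -0.0, 0], [11.3, -1.3, -0.1, 0]]
```

Emit:
play_rows(commands=[[5.6, -0.9, 0, 0.1]])

```text
clock: 21.15
position: [0.5666, 0.2163, 0.2391]
eef_rot: [[0.011, -1.0, -0.012], [-1.0, -0.012, 0.022], [-0.022, 0.012, -1.0]]
contact_force: [-3.4, 10.9, -3.2]
finger_gap: 0.0229
```

```bash
python3 circ.py 5 2
```

```text
t 21.15 phi 9.57 r 65.0 z 239.1 Fcw(opposing) 11.28 Frad -1.53 Fz -3.2 yaw -179.34 gap 0.0229
[[5.6, -0.6, -0.0, 0], [11.3, -0.8, -0.2, 0]]
```

```bash
python3 circ.py 15 12
```

```text
t 21.15 phi 9.57 r 65.0 z 239.1 Fcw(opposing) 11.28 Frad -1.53 Fz -3.2 yaw -179.34 gap 0.0229
[[17.0, -0.4, -0.3, 0], [33.5, 3.6, -0.6, 0], [48.3, 11.7, -0.8, 0], [60.6, 23.4, -1.0, 0], [69.5, 37.9, -1.0, 0], [74.3, 54.1, -0.9, 0], [74.7, 71.1, -0.7, 0], [70.7, 87.6, -0.4, 0], [62.6, 102.5, -0.1, 0], [50.9, 114.8, 0.3, 0], [36.4, 123.6, 0.8, 0], [20.2, 128.4, 1.2, 0]]
```

Emit:
play_rows(commands=[[17, -0.4, -0.3, 0.1], [33.5, 3.6, -0.6, 0.2], [48.3, 11.7, -0.8, 0.3], [60.6, 23.4, -1, 0.5], [69.5, 37.9, -1, 0.6], [74.3, 54.1, -0.9, 0.6], [74.7, 71.1, -0.7, 0.6], [70.7, 87.6, -0.4, 0.6]])

```text
clock: 21.95
position: [0.4821, 0.1441, 0.2393]
eef_rot: [[0.0, -1.0, -0.007], [-1.0, -0.0, 0.02], [-0.02, 0.007, -1.0]]
contact_force: [12.1, -1.1, -10.0]
finger_gap: 0.023
```

```bash
python3 circ.py 15 12
```

```text
t 21.95 phi -108.42 r 64.73 z 239.3 Fcw(opposing) 11.86 Frad -2.78 Fz -10.0 yaw -179.98 gap 0.023
[[-7.2, 15.3, 0.5, 0], [-18.3, 28.2, 0.8, 0], [-32.3, 37.7, 1.2, 0], [-48.4, 43.2, 1.5, 0], [-65.3, 44.4, 1.9, 0], [-81.9, 41.2, 2.2, 0], [-97.2, 33.8, 2.5, 0], [-110.0, 22.6, 2.6, 0], [-119.5, 8.6, 2.7, 0], [-125.1, -7.5, 2.7, 0], [-126.3, -24.4, 2.6, 0], [-123.0, -41.0, 2.5, 0]]
```

Emit:
play_rows(commands=[[-7.2, 15.3, 1, 0], [-18.3, 28.2, 1.5, 0], [-32.3, 37.7, 2, 0], [-48.4, 43.2, 2.5, 0], [-65.3, 44.4, 2.9, 0], [-81.9, 41.2, 3.2, 0], [-97.2, 33.8, 3.5, 0], [-110, 22.6, 3.6, 0], [-119.5, 8.6, 3.7, 0], [-125.1, -7.5, 3.7, 0]])

```text
clock: 22.95
position: [0.4881, 0.2695, 0.2389]
eef_rot: [[0.001, -1.0, -0.009], [-1.0, -0.002, 0.018], [-0.018, 0.009, -1.0]]
contact_force: [-10.3, -12.2, 8.6]
finger_gap: 0.0229
```

```bash
sed -i 's/z=.239/z=.238/' circ.py; python3 circ.py 15 12
```

```text
t 22.95 phi 102.73 r 65.65 z 238.9 Fcw(opposing) 12.72 Frad -9.63 Fz 8.6 yaw -179.91 gap 0.0229
[[-0.9, -17.0, 0.8, 0], [2.0, -33.8, 0.6, 0], [9.2, -49.2, 0.3, 0], [20.0, -62.2, 0.0, 0], [33.9, -72.0, -0.3, 0], [49.8, -77.8, -0.6, 0], [66.7, -79.3, -1.0, 0], [83.4, -76.4, -1.2, 0], [98.8, -69.3, -1.5, 0], [111.9, -58.4, -1.6, 0], [121.6, -44.5, -1.7, 0], [127.5, -28.6, -1.6, 0]]
```

Emit:
play_rows(commands=[[-0.9, -17, 0, 0], [2, -33.8, -0.2, 0], [9.2, -49.2, -0.4, 0], [20, -62.2, -0.7, 0], [33.9, -72, -1, 0], [49.8, -77.8, -1.3, 0], [66.7, -79.3, -1.6, 0], [83.4, -76.4, -1.8, 0], [98.8, -69.3, -2, 0], [111.9, -58.4, -2.2, 0]])

```text
clock: 23.95
position: [0.5486, 0.1599, 0.2391]
eef_rot: [[0.003, -1.0, -0.004], [-1.0, -0.003, 0.022], [-0.022, 0.004, -1.0]]
contact_force: [6.2, 12.1, -4.0]
finger_gap: 0.023
```

```bash
python3 circ.py 15 12
```

```text
t 23.95 phi -44.67 r 64.82 z 239.1 Fcw(opposing) 12.95 Frad -4.06 Fz -4.0 yaw -179.8 gap 0.023
[[10.5, 13.3, 0.9, 0], [17.0, 29.0, 0.9, 0], [19.3, 45.8, 0.9, 0], [17.1, 62.6, 1.0, 0], [10.7, 78.3, 1.2, 0], [0.4, 91.8, 1.5, 0], [-13.1, 102.2, 1.8, 0], [-28.7, 108.7, 2.2, 0], [-45.5, 110.9, 2.6, 0], [-62.4, 108.8, 3.0, 0], [-78.1, 102.3, 3.3, 0], [-91.5, 92.0, 3.6, 0]]
```

Emit:
play_rows(commands=[[10.5, 13.3, 0.2, 0], [17, 29, 0.3, 0], [19.3, 45.8, 0.4, 0], [17.1, 62.6, 0.5, 0], [10.7, 78.3, 0.7, 0], [0.4, 91.8, 1, 0], [-13.1, 102.2, 1.3, 0], [-28.7, 108.7, 1.6, 0], [-45.5, 110.9, 2, 0], [-62.4, 108.8, 2.4, 0], [-78.1, 102.3, 2.7, 0]])

```text
clock: 25.05
position: [0.4451, 0.237, 0.2391]
eef_rot: [[0.003, -1.0, -0.004], [-1.0, -0.003, 0.018], [-0.018, 0.004, -1.0]]
contact_force: [-0.7, -15.7, 1.9]
finger_gap: 0.0228
```

```bash
python3 circ.py 15 8
```

```text
t 25.05 phi 151.25 r 65.46 z 239.1 Fcw(opposing) 14.03 Frad -6.96 Fz 1.9 yaw -179.82 gap 0.0228
[[-13.4, -10.5, 1.3, 0], [-24.0, -23.8, 1.4, 0], [-30.8, -39.3, 1.4, 0], [-33.3, -56.1, 1.4, 0], [-31.4, -73.0, 1.3, 0], [-25.2, -88.7, 1.1, 0], [-15.1, -102.4, 0.9, 0], [-1.9, -113.0, 0.6, 0]]
```

Emit:
play_rows(commands=[[-13.4, -10.5, 0.3, 0], [-24, -23.8, 0.4, 0], [-30.8, -39.3, 0.4, 0], [-33.3, -56.1, 0.4, 0], [-31.4, -73, 0.3, 0], [-25.2, -88.7, 0.2, 0], [-15.1, -102.4, 0, 0]])

```text
clock: 25.75
position: [0.5456, 0.2547, 0.239]
eef_rot: [[0.006, -1.0, -0.009], [-1.0, -0.006, 0.02], [-0.02, 0.009, -1.0]]
contact_force: [-15.7, 4.5, 3.8]
finger_gap: 0.0227
```

```bash
python3 circ.py 10 5
```

```text
t 25.75 phi 48.8 r 65.33 z 239.0 Fcw(opposing) 14.76 Frad -6.97 Fz 3.8 yaw -179.65 gap 0.0227
[[8.5, -7.6, 0.8, 0], [17.9, -13.8, 0.6, 0], [28.3, -18.3, 0.3, 0], [39.3, -21.0, 0.1, 0], [50.7, -21.7, -0.2, 0]]
```

Emit:
play_rows(commands=[[8.5, -7.6, 0, 0], [17.9, -13.8, 0, 0]])

```text
clock: 25.95
position: [0.558, 0.2397, 0.239]
eef_rot: [[0.009, -1.0, -0.011], [-1.0, -0.009, 0.025], [-0.025, 0.011, -1.0]]
contact_force: [-11.3, 10.4, 3.6]
finger_gap: 0.0231
```

```bash
python3 circ.py 5 4
```

```text
t 25.95 phi 31.59 r 65.17 z 239.0 Fcw(opposing) 14.76 Frad -4.23 Fz 3.6 yaw -179.48 gap 0.0231
[[5.1, -2.6, 0.9, 0], [10.3, -4.8, 0.7, 0], [15.7, -6.6, 0.6, 0], [21.2, -8.0, 0.4, 0]]
```

Emit:
play_rows(commands=[[5.1, -2.6, 0, 0], [10.3, -4.8, 0, 0], [14, -6.1, 0, 0]])

```text
clock: 26.25
position: [0.5633, 0.2288, 0.2391]
eef_rot: [[0.011, -1.0, -0.012], [-1.0, -0.012, 0.029], [-0.029, 0.012, -0.999]]
contact_force: [-6.6, 11.8, 0.9]
finger_gap: 0.0233
```

```bash
python3 circ.py 3 2
```

```text
t 26.25 phi 20.95 r 65.1 z 239.1 Fcw(opposing) 13.38 Frad -1.9 Fz 0.9 yaw -179.33 gap 0.0233
[[3.3, -1.0, 1.0, 0], [6.6, -1.9, 0.9, 0]]
```

Emit:
play_rows(commands=[[4.5, -1.3, 0, 0], [4.8, -1.4, 0, 0]])

```text
clock: 26.45
position: [0.5639, 0.2272, 0.2391]
eef_rot: [[0.014, -1.0, -0.014], [-0.999, -0.014, 0.034], [-0.034, 0.013, -0.999]]
contact_force: [-5.8, 13.1, -1.8]
finger_gap: 0.0229
```

```bash
python3 circ.py 3 2
```

```text
t 26.45 phi 19.44 r 65.06 z 239.1 Fcw(opposing) 14.3 Frad -1.08 Fz -1.8 yaw -179.17 gap 0.0229
[[3.3, -1.0, 1.0, 0], [6.6, -1.8, 0.9, 0]]
```

Emit:
play_rows(commands=[[6, -1.7, 0, 0.5], [6, -1.7, 0, 0.5]])

```text
clock: 26.65
position: [0.5648, 0.2243, 0.2391]
eef_rot: [[0.008, -1.0, -0.015], [-0.999, -0.008, 0.038], [-0.038, 0.015, -0.999]]
contact_force: [-5.2, 11.8, -1.9]
finger_gap: 0.0229
```

```bash
python3 circ.py 3 2
```

```text
t 26.65 phi 16.78 r 65.09 z 239.1 Fcw(opposing) 12.78 Frad -1.53 Fz -1.9 yaw -179.52 gap 0.0229
[[3.4, -0.8, 1.0, 0], [6.7, -1.5, 0.8, 0]]
```

Emit:
play_rows(commands=[[-0.5, 0, 0, 0], [-0.5, 0, 0, 0]])

```text
clock: 26.85
position: [0.5643, 0.2261, 0.2392]
eef_rot: [[0.009, -1.0, -0.016], [-0.999, -0.01, 0.039], [-0.039, 0.015, -0.999]]
contact_force: [-5.0, 3.9, -2.1]
finger_gap: 0.0232
```

Emit:
play_rows(commands=[[0, 0, 0, 0], [0, 0, 0, 0], [0, 0, 0, 0], [0, 0, 0, 0], [0, 0, 0, 0], [0, 0, 0, 0]], hand=0.6)

```text
clock: 27.45
position: [0.5644, 0.2259, 0.2392]
eef_rot: [[0.009, -1.0, -0.015], [-0.999, -0.009, 0.039], [-0.039, 0.015, -0.999]]
contact_force: [-0.0, -0.6, -0.6]
finger_gap: 0.0512
```

```bash
python3 circ.py 3 2; python3 - <<'E'
from h import *
im,d=arm.capture('wrist'); save('w11.png',im)
E
```

```text
t 27.45 phi 18.26 r 65.17 z 239.2 Fcw(opposing) -0.59 Frad -0.24 Fz -0.6 yaw -179.46 gap 0.0512
[[3.4, -0.8, 1.0, 0], [6.7, -1.6, 0.9, 0]]
```

View pics/w11.png

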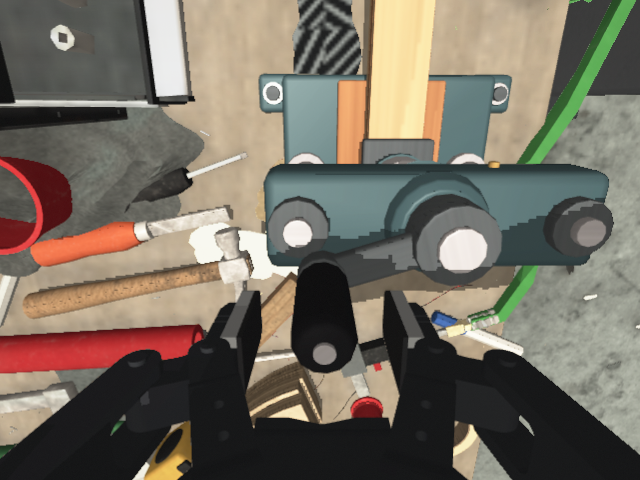

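Emit:
play_rows(commands=[[0, 0, -20, 0], [0, 0, -50, 0], [0, 0, -90, 0], [40, 5, -110, 0], [60, 10, -110, 0], [60, 10, -110, 0], [60, 10, -110, 0]])

```text
clock: 28.2
position: [0.5566, 0.1614, 0.3469]
eef_rot: [[0.008, -1.0, -0.015], [-0.999, -0.008, 0.039], [-0.039, 0.015, -0.999]]
contact_force: [-0.4, 0.6, -0.5]
finger_gap: 0.0512
```

```bash
python3 - <<'E'
from h import *
st(); n='wrist'
c=arm.get_calibration(n); im,d=arm.capture(n); save('w12.png',im)
A,u,v=cloud(c,d)
k=A[(A[:,2]>.262)&(A[:,2]<.28)&(np.hypot(A[:,0]-.564,A[:,1]-.227)<.03)]; print('knobtop',len(k),cv2.minEnclosingCircle((k[:,:2]*1000).astype(np.float32)))
h=A[(A[:,2]>.2255)&(A[:,2]<.234)&(np.hypot(A[:,0]-.503,A[:,1]-.205)<.03)]; print('hub',len(h),cv2.minEnclosingCircle((h[:,:2]*1000).astype(np.float32)))
im,d=arm.capture('side'); save('s12.png',cv2.resize(im[150:300,230:400],None,fx=3.5,fy=3.5,interpolation=cv2.INTER_CUBIC))
E
```

```text
t 28.2 pos [0.5566 0.1614 0.3469] F [-0.4  0.6 -0.5] gap 0.0512
[[0.008, -1.0, -0.015], [-0.999, -0.008, 0.039], [-0.039, 0.015, -0.999]] [  6.7  18.   22.4  95.    2.3 -83.8]
knobtop 941 ((565.1079711914062, 225.60684204101562), 12.529988288879395)
hub 571 ((503.68572998046875, 205.6981658935547), 11.105813026428223)
```

View pics/w12.png

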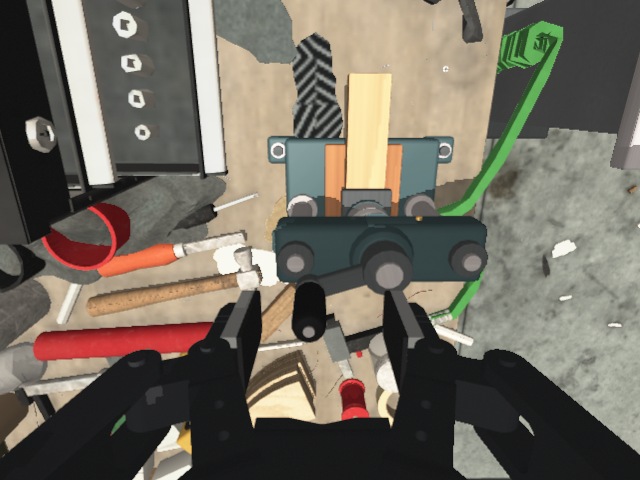

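View pics/s12.png

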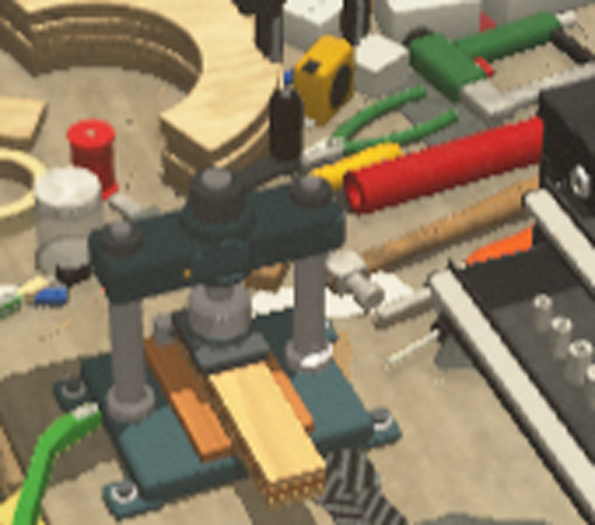

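```bash
python3 - <<'E'
from h import *
st(); print(arm.hand_in())
E
```

```text
t 28.3 pos [0.5566 0.1621 0.3465] F [-0.1  0.1  0.9] gap 0.0513
[[0.009, -1.0, -0.016], [-0.999, -0.01, 0.039], [-0.039, 0.016, -0.999]] [  6.7  18.1  22.4  95.    2.3 -83.8]
the job is handed in; nothing more can be done
None
```

The rail is in the press and clamped. I handed the job in at 28.3 s with the hand off the crank and clear.

**Rail:** A heap of clutter lay against the rail, so I first moved it to a clear spot and gripped it again. I then slid it along the bed until the stop pushed back with about 20 N. A wrist-camera check before winding showed:
- It was about 0.3 mm off the bed's centre line.
- It was within about 0.5° of square.
- It was flat on the bed, with its end at the stop. I did not re-measure it after winding, but the last pictures show it unmoved.

**Crank:** The opposing force at the knob rose from about 7 N to about 11.3 N as the pad came to bear. My first pass caught this only within about 30°. I wound back about 40° and came forward again in steps of about 3°, which put the bearing point near 15° on the tool's angle.
- **Turns given:** I wound on about 718° from there, stopping slightly short so as not to overshoot. I put the uncertainty at about ±3°, because the force rose over several degrees rather than at one point.
- **Force on the way:** It climbed to roughly 13–15 N near the end. The last readings scattered between 12.8 and 14.8 N, against the 14 N expected.
- **Final angle:** After release the camera put the knob at 17.9°, which agrees with the arm's own reading of about 18.3°.

**One disagreement:** From the picture I expected the pad to bear after about 465° of winding, give or take 30°. By feel it bore at about 390°, and I went by feel.

The arm never went near the jar or the tape measure, though I took no final measurement of either.

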